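Stow the spray cans in the covered crate

TASK

Put every spray can that stands on the bench away in the blue covered crate, upright and right down on the floor of a cell, one can to a cell; some cells already hold a jar hidden under the grey flap, so feel for the empty ones by pressing on the flaps. When all the cans are in, turn the wheel on the front of the crate until its green sector fills the little window. Leave the other things on the bench where they are.

Things in the scene. Friction and masses are not known exactly. Their poses are not given: they have to be found in the camera images.
- crate: blue steel crate, fixed, 188 (its x) x 252 (its y) x 116 mm high; origin on the bench under its centre, x away from the robot. Six square 76 mm mouths in the cover: centres at x = -48, +48 mm and y = -82, 0, +82 mm. Below each a straight cell of the same section, its floor 8 mm above the bench. A dial block 120 mm deep, 112 wide, as high as the crate, joins the -x wall, centred at y = -41 mm
- flap_mid (a point): top centre, at cover height, of the middle flap in the row nearer the robot. Each mouth has such a light grey flap, flush with the cover, hinged at its far (+x) edge; it swings down under about 1 N and springs back. An open flap takes 4 mm at the far wall, so the free space is centred 2 mm nearer the robot than the mouth
- cover_mid (a point): centre of the crate's top. Two of the six cells, a different two each time, hold a closed jar of 68 mm diameter hidden below its flap: there the flap gives only 5 to 20 mm and then stops hard; over an empty cell it swings right down
- wheel_grip (a point): the wheel's black finger bar, 40 mm long, 14 mm wide, 32 mm high, standing upright on the dial block; the point is on the wheel's axis, 22 mm above the cover, the height to pinch it. The bar lies along this point's x axis
- wheel (a joint): angle of the wheel, rad, counter-clockwise seen from above is positive; turns from -0.6 to 2.9 with light friction and stays where left. At 0 the green sector is in the middle of the window (in the dial block's top, robot's side of the bar, 26 x 22 mm) and the finger bar lies along the crate's x. Sectors are 60 degrees wide: yellow shows at 1.05, white at 2.09
- can1_c (a point): centre (98 mm above its foot) of an upright spray can, white with red band and red cap, 65 mm diameter, 196 mm tall with its cap, straight and solid up to 172 mm, about 0.4 kg with its weight low down; may be absent (None)
- can2_c (a point): centre (98 mm above its foot) of an upright spray can, grey with black cap, 65 mm diameter, 196 mm tall with its cap, straight and solid up to 172 mm, about 0.4 kg with its weight low down; may be absent (None)
- can3_c (a point): centre (98 mm above its foot) of an upright spray can, grey with black cap, 65 mm diameter, 196 mm tall with its cap, straight and solid up to 172 mm, about 0.4 kg with its weight low down; may be absent (None)
- can4_c (a point): centre (98 mm above its foot) of an upright spray can, white with red band and red cap, 65 mm diameter, 196 mm tall with its cap, straight and solid up to 172 mm, about 0.4 kg with its weight low down; may be absent (None)
- cork_block_c (a point): bystander, centre: brown cork sanding block, 58 x 101 x 34 mm, lying behind the cans
- solder_c (a point): bystander, centre: spool of solder with black flanges, 54 mm across, 39 mm high, standing left of the vice
- tape_measure_c (a point): bystander, centre: yellow tape measure, 38 x 87 x 67 mm, on the marble slab at the right

How it is judged:
By the outcome, as a careful person would: the job done as asked, in the order asked, and still so for the second after the job is handed in, with the robot touching nothing.
Of can1, can2, can3, can4 only 3 to 4 are there at a start; the rules pass over those that are not, and their reading is None.
At some moment in a run one of can1, can2, can3, can4 may be knocked a few centimetres aside while the robot is not near it.
It also fails if it takes over 210 s, if anything falls off the work surface, if the arm or the gripper's body presses on something with over 40 N, if the wrist force passes 120 N, or if a joint passes its speed limit or range.

ROBOT

A 6-joint arm with a two-finger parallel gripper is mounted at the origin on a cart in front of the work surface, level with it; the furniture and walls round the work are solid. World frame = base frame: x ahead of the robot, y to its left, z up, the work surface at z = 0. Lengths are in m, angles in rad, forces in N, time in s.
With the tool pointing down it reaches from about 0.275 to 0.875 m from the base axis. Payload 12.5 kg.
Tool frame: the origin (TCP) lies midway between the tips of the shut fingers; the grasp point (between the pads) lies 19 mm behind it; z points along the fingers, y is the line along which they close (so a half turn about z gives the same grasp; the last joint's range is limited). The gripper opens to 85 mm and grips with 20 to 120 N. Pads are 22 mm wide; open, the fingers measure 114 mm over their backs; the gripper's body (76 mm by 85 mm) begins 54 mm behind the grasp point. The pads swing forward as they close: fully open they stand 13 mm farther back than shut.
Start: joints at [1.174, 0.351, 1.652, -0, 1.139, -0.085], TCP at [0.169, 0.523, 0.196] pointing down, gripper open.
Joint ranges: [-2.75, 2.75], [-0.79, 2.1], [0.01, 2.65], [-1.57, 4.71], [0.07, 3.14], [-2.87, 2.87]. Speed limits (rad/s): [2.22, 2.22, 2.79, 3.14, 3.14, 3.14].

INTERFACE

Orientations are given as a unit quaternion [x, y, z, w].
In Python, from workcell import bot gives the robot as it stands.
- The arm moves only by the tool play_rows, never from a script. Its argument "series" is one flat list of numbers, 7 for each row, row after row: the closure, from 0 (fully open) to 1 (shut), then the shift along the tool's x, y, z each as a share of 200 mm, from -1 to 1, then the turn, a rotation vector about the tool's x, y, z each as a share of 45 degrees, from -1 to 1. A call has 1 to 8 rows; each row is the pose to reach, as a shift and turn from the pose commanded when the call began, along the tool's axes at that moment; what a row does not reach only later rows make up. A row lasts 1/12 s, in which the tool goes at most 41.7 mm and 7.16 degrees, less where a joint would pass 70% of its speed; a pose out of reach is approached as far as the arm can. A call with a number of a shift or a turn outside -1 to 1 is refused whole. A call with a gripper value outside its range is refused whole. The fingers move at their own pace and stop on an object; "grip_force" is the grip in N (left out, the last holds). Time passes only in rows, so rows that repeat a pose let the fingers close. It gives the time, the measured TCP pose, the force, the opening and the grip force at its end, in the units of the state.
- bot.read_state(): the state, without advancing time (a new reading comes with each control period).
- bot.read_camera(name): name is "scene" or "side" or "wrist"; returns a dict with "pixels" (480x640x3 uint8, red, green, blue), "intrinsics" (3x3 intrinsics, pixels), "rvec" (rotation vector, rad) and "tvec" (3), from world to camera coordinates, as OpenCV has them; the wrist camera has in their place "T_tool_cam" (4x4, takes a point from camera to tool coordinates, whose origin is the TCP and whose axes are the flange's). Camera axes: x right, y down, z forward; pixel columns grow to the right and rows downward; lengths in m; the calibration is good to about 2 mm. A picture is of the moment at which its call begins: read the wrist's pose just before it. There is no depth.
- bot.finish_job(): hands the job in; it is judged then, once.
The state is a dict: "time": time; "joint_pos": joint angles; "joint_velocities": joint speeds; "effort": joint torques, N m; "position": TCP position; "eef_rot": TCP orientation; "ft_force": force on the tool from outside, world axes, zero at the start; "torque": the same for the moment, N m; "gripper_width": finger opening in m; "grasp_force": force on a finger pad.
Only numpy, scipy, OpenCV 4.12 (cv2) and the standard library are available. Lean on these libraries where they do the work, as an engineer would, in place of code of your own. Each camera call takes 0.05 s, during which the arm holds its last target. There are 200 camera calls.

## Working session

There is one attempt and no reset: what is moved stays moved. The work goes in short steps, Python scripts to look and compute and a tool call to move; the robot and the scene stay as the last step left them, time stands still between calls to the robot, and variables do not carry over. Pictures are saved under pics/ and viewed, at most 14 in all, crops included, and the job is handed in when it is done.

Besides the shell and the picture viewer there is one more tool, called after "Emit:" as a command line: name --argument value ..., lists and objects as JSON in quotes. play_rows: Moves the arm, as the interface text tells. Shift numbers are shares of 200 mm and turn numbers shares of 45 degrees, none past 1 either way. Its arguments: {"type":"object","properties":{"series":{"type":"array"},"grip_force":{"type":"number"}},"required":["series"]}

```bash
ls; mkdir -p pics; python3 - <<'E'
from workcell import bot
import cv2, numpy as np
for n in ("scene","side"):
    c=bot.read_camera(n); cv2.imwrite(f"pics/{n}0.png",c["pixels"][:,:,::-1])
    R=cv2.Rodrigues(np.array(c["rvec"]))[0]; print(n,-R.T@np.array(c["tvec"]),R[2],np.array(c["intrinsics"]).ravel())
s=bot.read_state(); print(s)
print(bot.read_camera("wrist")["T_tool_cam"])
E
```

```text
pics
scene [ 0.02137209 -0.76175825  0.88031965] [ 0.48947206  0.5581714  -0.66997148] [437.04153883   0.         325.04015442   0.         437.04153883
 240.11480219   0.           0.           1.        ]
side [-0.78601738 -0.78346259  1.0135079 ] [ 0.77644975  0.35848389 -0.5182809 ] [608.12916184   0.         323.33112271   0.         608.12916184
 239.31660294   0.           0.           1.        ]
{'time': 0.1, 'joint_pos': array([ 1.17440367e+00,  3.51175033e-01,  1.65234518e+00,  1.34990736e-05,
        1.13908619e+00, -8.46169395e-02]), 'joint_velocities': array([ 0.00031267, -0.00066002,  0.00062904,  0.00059477,  0.00132975,
       -0.00068123]), 'effort': array([ 2.13435211e-03, -5.06835258e+01, -2.91876608e+01,  5.05284731e-05,
        2.57584245e-03,  1.11634009e-05]), 'position': array([0.16856827, 0.52319261, 0.19592195]), 'eef_rot': array([ 1.55260027e-01,  9.87873508e-01, -4.90826862e-04, -1.26686645e-04]), 'ft_force': array([-0.50696044, -0.12866432, -0.05174099]), 'torque': array([-0.01862276,  0.03995947,  0.00878727]), 'grasp_force': 0.0, 'gripper_width': 0.08513151908545148}
[[ 2.30685692e-05 -9.53357141e-01 -3.01844597e-01  7.91925448e-02]
 [ 9.99999973e-01 -4.82709729e-05  2.28886142e-04  1.36579607e-03]
 [-2.32780570e-04 -3.01844594e-01  9.53357114e-01 -1.78830820e-01]
 [ 0.00000000e+00  0.00000000e+00  0.00000000e+00  1.00000000e+00]]
```

View pics/scene0.png

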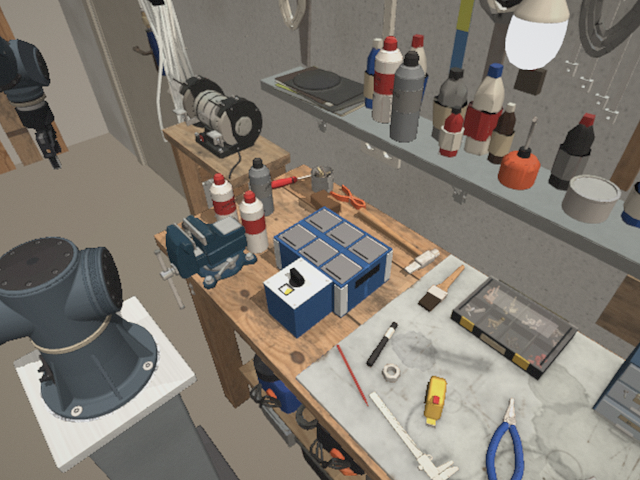

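View pics/side0.png

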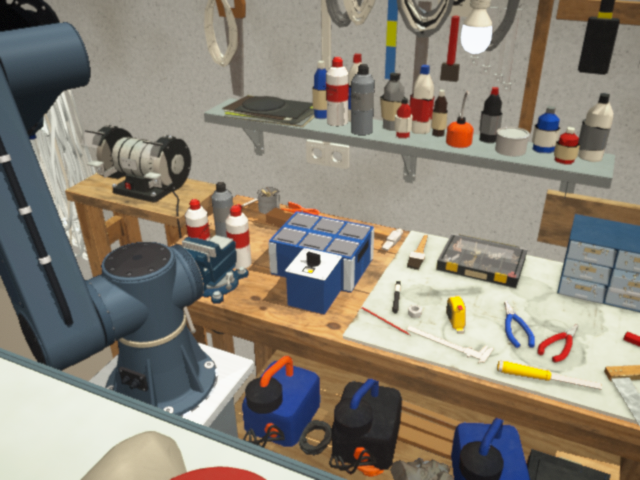

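The scene picture shows three cans: red caps at (221,180) and (250,198), and a black cap at (258,163). The crate is around (333,250), with the dial at (297,280) showing yellow. The side view shows the same three cans at (196,207), (237,211) and (222,188). I'll zoom in to get exact pixels.

```bash
python3 - <<'E'
import cv2
a=cv2.imread("pics/scene0.png")[150:340,190:400]; cv2.imwrite("pics/z1.png",cv2.resize(a,None,fx=3,fy=3,interpolation=cv2.INTER_CUBIC))
a=cv2.imread("pics/side0.png")[170:320,170:390]; cv2.imwrite("pics/z2.png",cv2.resize(a,None,fx=3.6,fy=3.6,interpolation=cv2.INTER_CUBIC))
E
```

```text
(no output)
```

View pics/z1.png

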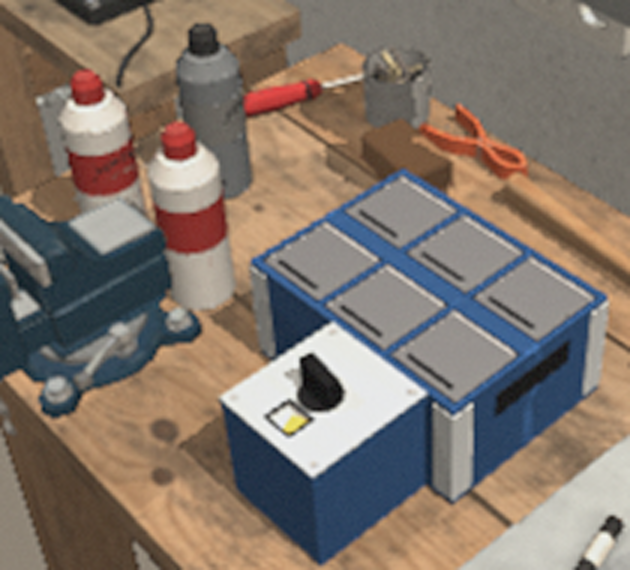

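View pics/z2.png

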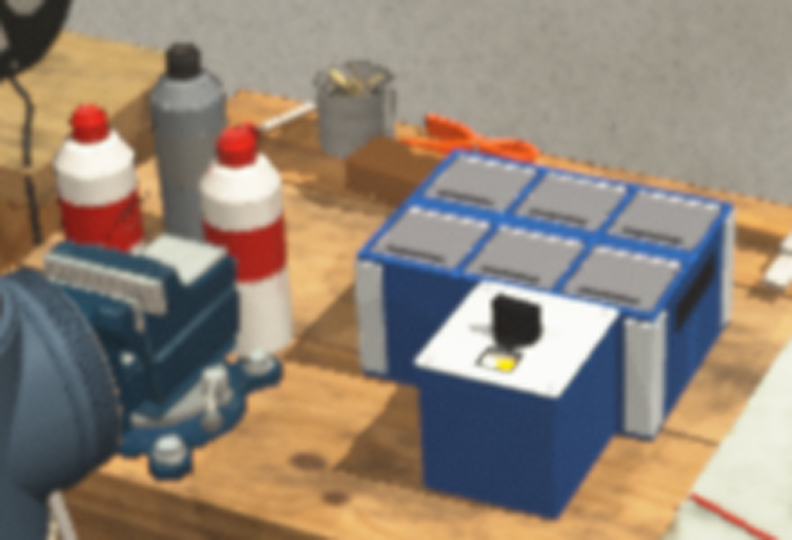

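The zoom shows the crate's top corners at (253,262), (405,170), (607,297) and (453,408). Cap tops are at (86,76), (179,128) and (202,29). The window is half yellow and half white, so the wheel is near 1.57 rad. Next I'll cast rays from these pixels.

```bash
cat > h.py <<'E'
from workcell import bot
import cv2, numpy as np
from scipy.spatial.transform import Rotation as Rt
def cam(n):
    s=bot.read_state(); c=bot.read_camera(n); K=np.array(c["intrinsics"])
    if n=="wrist":
        T=np.eye(4); T[:3,:3]=Rt.from_quat(s["eef_rot"]).as_matrix(); T[:3,3]=s["position"]
        T=T@np.array(c["T_tool_cam"]); Rw,o=T[:3,:3],T[:3,3]
    else:
        R=cv2.Rodrigues(np.array(c["rvec"]))[0]; Rw=R.T; o=-R.T@np.array(c["tvec"])
    return c["pixels"][:,:,::-1].copy(),K,Rw,o
def ray(C,uv,z):
    _,K,Rw,o=C; d=Rw@np.linalg.solve(K,[uv[0],uv[1],1.]); return o+d*(z-o[2])/d[2]
def tool():
    s=bot.read_state(); return np.array(s["position"]),Rt.from_quat(s["eef_rot"]).as_matrix(),s
def go(p,yaw=None):
    """shift shares (tool axes) to world p; turn share about tool z so that tool y has world heading yaw (mod pi), tool down"""
    P,R,s=tool(); sh=R.T@(np.array(p)-P)/.2; out=[sh.round(3)]
    if yaw is not None:
        y=np.arctan2(R[1,1],R[0,1]); d=(yaw-y+np.pi/2)%np.pi-np.pi/2
        yv=np.array([np.cos(y+d),np.sin(y+d),0]); z=np.array([0,0,-1.]); G=np.column_stack([np.cross(yv,z),yv,z])
        out.append((Rt.from_matrix(R.T@G).as_rotvec()/(np.pi/4)).round(3))
    return out
E
python3 - <<'E'
from h import *
S=cam("scene");D=cam("side")
f=lambda u,v:(190+u/3-.33,150+v/3-.33); g=lambda u,v:(170+u/3.6-.36,170+v/3.6-.36)
for n,a,b in (("A",(86,76),(90,108)),("B",(179,128),(239,129)),("G",(202,29),(183,46))):
    print(n,ray(S,f(*a),.196).round(3),ray(D,g(*b),.196).round(3))
for a in ((253,262),(405,170),(607,297),(453,408),(222,398),(315,478),(430,390),(335,322)): print("c",ray(S,f(*a),.116).round(3))
for a in ((360,258),(455,152),(733,203),(663,315),(415,362),(560,396)): print("cs",ray(D,g(*a),.116).round(3))
print("bar", ray(S,f(308,358),.148).round(3),ray(S,f(335,380),.148).round(3), ray(D,g(515,303),.148).round(3))
P,R,s=tool();print(P,R.round(2))
E
```

```text
A [0.486 0.218 0.196] [0.49  0.218 0.196]
B [0.502 0.088 0.196] [0.508 0.088 0.196]
G [0.614 0.21  0.196] [0.618 0.212 0.196]
c [ 0.49  -0.024  0.116]
c [ 0.676 -0.018  0.116]
c [ 0.682 -0.266  0.116]
c [ 0.5   -0.268  0.116]
c [ 0.374 -0.136  0.116]
c [ 0.377 -0.248  0.116]
c [ 0.5   -0.242  0.116]
c [ 0.494 -0.131  0.116]
cs [ 0.487 -0.028  0.116]
cs [ 0.673 -0.018  0.116]
cs [ 0.687 -0.266  0.116]
cs [ 0.507 -0.277  0.116]
cs [ 0.375 -0.135  0.116]
cs [ 0.379 -0.25   0.116]
bar [ 0.433 -0.174  0.148] [ 0.434 -0.206  0.148] [ 0.432 -0.19   0.148]
[0.16862525 0.52333292 0.19615328] [[-0.95  0.31 -0.  ]
 [ 0.31  0.95 -0.  ]
 [ 0.   -0.   -1.  ]]
```

Emit:
play_rows --series '[0,0,0,-0.5,0,0,0,0,0,0,-1,0,0,0,0,0,0,-1,0,0,0,0,0,0,-1,0,0,0,0,0,0,-1,0,0,0,0,0,0,-1,0,0,0]'

```text
time: 0.75
position: [0.1692, 0.5248, 0.4036]
eef_rot: [0.155, 0.988, 0.005, 0.001]
ft_force: [-0.3, 1.6, 0.3]
gripper_width: 0.085
grasp_force: 0.0
```

Emit:
play_rows --series '[0.5,-0.95,-0.86,0,0,0,0,0.5,-0.95,-0.86,0,0,0,0,1,-0.95,-0.86,0,0,0,0,1,-0.95,-0.86,0,0,0,0,1,-0.95,-0.86,0,0,0,0,1,-0.95,-0.86,0,0,0,0,1,-0.95,-0.86,0,0,0,0,1,-0.95,-0.86,0,0,0,0]'

```text
time: 1.42
position: [0.2977, 0.3, 0.3966]
eef_rot: [0.157, 0.988, 0.0, 0.0]
ft_force: [-0.7, 0.6, -0.1]
gripper_width: 0.0001
grasp_force: 0.0
```

Emit:
play_rows --series '[1,-0.95,-0.86,0,0,0,0,1,-0.95,-0.86,0,0,0,0,1,-0.95,-0.86,0,0,0,0,1,-0.95,-0.86,0,0,0,0,1,-0.95,-0.86,0,0,0,0,1,-0.95,-0.86,0,0,0,0,1,-0.95,-0.86,0,0,0,0,1,-0.95,-0.86,0,0,0,0]'

```text
time: 2.08
position: [0.4257, 0.0789, 0.3958]
eef_rot: [0.156, 0.988, -0.0, -0.001]
ft_force: [-0.4, 0.9, -0.1]
gripper_width: -0.0002
grasp_force: 0.0
```

Emit:
play_rows --series '[1,-0.95,-0.86,0.2,0,0,-0.45,1,-0.95,-0.86,0.2,0,0,-0.45,1,-0.95,-0.86,0.2,0,0,-0.45,1,-0.95,-0.86,0.2,0,0,-0.45,1,-0.95,-0.86,0.2,0,0,-0.45,1,-0.95,-0.86,0.2,0,0,-0.45,1,-0.95,-0.86,0.2,0,0,-0.45,1,-0.95,-0.86,0.2,0,0,-0.45]'

```text
time: 2.75
position: [0.5545, -0.143, 0.3542]
eef_rot: [-0.02, 1.0, 0.0, -0.001]
ft_force: [0.1, 0.4, 0.7]
gripper_width: -0.0
grasp_force: 0.0
```

```bash
python3 - <<'E'
from h import *
W=cam("wrist"); cv2.imwrite("pics/w1.png",W[0]); print(W[1].ravel(),W[3]); P,R,s=tool();print(P,R.round(3),s["joint_pos"].round(2))
E
```

```text
[416.31772867   0.         308.60886361   0.         416.31772867
 235.38652571   0.           0.           1.        ] [ 0.47630021 -0.14444895  0.53323454]
[ 0.55376786 -0.14134389  0.35504015] [[-0.999 -0.042 -0.002]
 [-0.042  0.999  0.001]
 [ 0.002  0.001 -1.   ]] [-0.33  0.28  1.36  0.    1.5  -1.94]
```

View pics/w1.png

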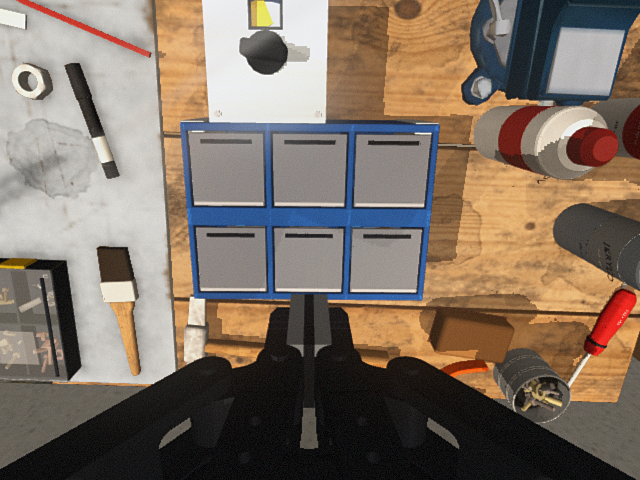

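The wrist view shows the six flaps at about (228,170) to (392,262), with the dial at the top. Next I'll fit the crate pose from the flap squares and blue cover, and locate the wheel bar.

```bash
python3 - <<'E'
from h import *
P,R,s=tool(); W=cam("wrist"); hsv=cv2.cvtColor(W[0],cv2.COLOR_BGR2HSV)
blue=cv2.inRange(hsv,(100,120,60),(125,255,255)); blue[:115]=0
cs,_=cv2.findContours(blue,cv2.RETR_CCOMP,cv2.CHAIN_APPROX_NONE)
pts=[]
for c in cs:
    a=cv2.contourArea(c)
    if 3000<a<12000:
        w=np.array([ray(W,p[0],.116)[:2] for p in c],np.float32); r=cv2.minAreaRect(w); print(np.round(r[0],4),np.round(r[1],4),round(r[2],2)); pts.append(r[0])
pts=np.array(pts)
M=np.array([[x,y] for x in(-.048,.048) for y in(-.082,0,.082)])
if len(pts)==6:
    c0=pts.mean(0); 
    mm=np.array([M[np.argmin(np.linalg.norm(M-(p-c0),axis=1))] for p in pts])
    T,_=cv2.estimateAffinePartial2D(mm.astype(np.float32),pts.astype(np.float32)); sc=np.hypot(T[0,0],T[1,0])
    print("scale",sc,"yaw",np.arctan2(T[1,0],T[0,0]),"c",T[:,2])
    th=np.arctan2(T[1,0],T[0,0]);A=np.array([[np.cos(th),-np.sin(th)],[np.sin(th),np.cos(th)]])
    res=pts-(mm@A.T+T[:,2]);print(res.round(4).tolist())
    for m in M: print(m,(A@m+T[:,2]).round(4))
    np.save("crate.npy",[*T[:,2],th])
E
```

```text
[ 0.6323 -0.0558] [0.0782 0.078 ] 2.05
[ 0.6345 -0.138 ] [0.0778 0.078 ] 2.35
[ 0.6379 -0.2202] [0.0778 0.078 ] 2.35
[ 0.536  -0.0589] [0.079  0.0775] 1.58
```

```bash
python3 - <<'E'
from h import *
T=[0.5869,-0.1395]; th=.034
M=np.array([[x,y] for x in(-.048,.048) for y in(-.082,0,.082)])
A=np.array([[np.cos(th),-np.sin(th)],[np.sin(th),np.cos(th)]])
for n in("wrist","side"):
    W=cam(n); hsv=cv2.cvtColor(W[0],cv2.COLOR_BGR2HSV)
    g=cv2.inRange(hsv,(0,0,90),(179,70,215))
    g=cv2.morphologyEx(g,cv2.MORPH_OPEN,np.ones((3,3)))
    cs,_=cv2.findContours(g,cv2.RETR_EXTERNAL,cv2.CHAIN_APPROX_NONE); D=[]
    for c in cs:
        if cv2.contourArea(c)<150: continue
        w=np.array([ray(W,p[0],.116)[:2] for p in c],np.float32); r=cv2.minAreaRect(w)
        if abs(r[1][0]-.074)<.007 and abs(r[1][1]-.074)<.007:
            rel=A.T@(np.array(r[0])-T); m=M[np.argmin(np.linalg.norm(M-rel,axis=1))]; D.append(rel-m); print(n,m,np.round(rel-m,4),np.round(r[1],4))
    if D: print(n,"mean offset",np.mean(D,0).round(4))
    if n=="wrist":
        b=cv2.inRange(W[0],(0,0,0),(60,60,60)); b[120:]=0; b[:,:200]=0;b[:,330:]=0; b[:28]=0
        k=max(cv2.findContours(b,cv2.RETR_EXTERNAL,cv2.CHAIN_APPROX_NONE)[0],key=cv2.contourArea)
        print("wheel",cv2.boundingRect(k),cv2.minAreaRect(k)); cv2.imwrite("pics/wh.png",cv2.resize(W[0][0:110,190:340],None,fx=4,fy=4))
P,R,s=tool(); print(P)
E
```

```text
wrist [0.048 0.082] [-0.0017 -0.0004] [0.07   0.0732]
wrist [0.048 0.   ] [-0.0021 -0.    ] [0.0698 0.0729]
wrist [ 0.048 -0.082] [-0.0014 -0.0002] [0.0692 0.0727]
wrist [-0.048  0.082] [-0.0011  0.0003] [0.0694 0.0732]
wrist [-0.048  0.   ] [-0.0026 -0.0008] [0.0718 0.0741]
wrist [-0.048 -0.082] [-0.0031  0.0011] [0.0719 0.0753]
wrist mean offset [-0.002 -0.   ]
wheel (246, 41, 39, 34) ((267.57989501953125, 60.33851623535156), (24.619661331176758, 40.04442596435547), 60.01836013793945)
side [-0.048  0.   ] [ 0.0023 -0.0048] [0.0766 0.0733]
side [-0.048  0.082] [ 0.0031 -0.0048] [0.0756 0.0739]
side mean offset [ 0.0027 -0.0048]
[ 0.55302985 -0.1402135   0.35681312]
```

Emit:
play_rows --series '[1,0,0,0,0,0,0,1,0,0,0,0,0,0]'

```text
time: 3.12
position: [0.5529, -0.1412, 0.3571]
eef_rot: [-0.022, 1.0, -0.0, 0.0]
ft_force: [-0.6, -0.1, 0.0]
gripper_width: -0.0003
grasp_force: 0.0
```

```bash
python3 - <<'E'
from h import *
for i in range(5):
    P,R,s=tool(); print(P.round(4),s["time"],Rt.from_matrix(R).as_rotvec().round(4),s["joint_pos"].round(4),s["joint_velocities"].round(3)); bot.read_camera("wrist")
E
```

```text
[ 0.5529 -0.1412  0.3571] 3.1167 [-6.7700e-02  3.1399e+00 -4.0000e-04] [-3.3160e-01  2.7940e-01  1.3592e+00  1.0000e-04  1.5020e+00 -1.9456e+00] [-0.01   0.006 -0.002 -0.001 -0.002 -0.003]
[ 0.5529 -0.1414  0.357 ] 3.1667 [-6.73e-02  3.14e+00 -3.00e-04] [-3.3210e-01  2.7960e-01  1.3591e+00  1.0000e-04  1.5020e+00 -1.9457e+00] [-0.01   0.005 -0.002 -0.001 -0.002 -0.003]
[ 0.5528 -0.1418  0.3569] 3.2167 [-6.6700e-02  3.1402e+00 -3.0000e-04] [-0.3326  0.2799  1.359   0.      1.502  -1.9459] [-0.009  0.006 -0.001 -0.     0.001 -0.002]
[ 0.5528 -0.142   0.3567] 3.2667 [-6.6200e-02  3.1404e+00 -2.0000e-04] [-0.333   0.2801  1.3589  0.      1.502  -1.9459] [-0.005  0.004 -0.002  0.001 -0.001 -0.003]
[ 0.5528 -0.1421  0.3567] 3.3167 [-6.5900e-02  3.1405e+00 -1.0000e-04] [-0.3332  0.2803  1.3589  0.      1.502  -1.946 ] [-0.005  0.006 -0.001  0.001 -0.001 -0.003]
```

Emit:
play_rows --series '[1,0.17,0.41,0.2,0,0,0,1,0.17,0.41,0.4,0,0,0,1,0.17,0.41,0.6,0,0,0,1,0.17,0.41,0.8,0,0,0,1,0.17,0.41,0.98,0,0,0,1,0.17,0.41,0.98,0,0,0,1,0.17,0.41,0.98,0,0,0,1,0.17,0.41,0.98,0,0,0]'

```text
time: 4.03
position: [0.5155, -0.062, 0.1605]
eef_rot: [-0.021, 1.0, 0.0, -0.001]
ft_force: [0.1, -0.2, 1.1]
gripper_width: 0.0
grasp_force: 0.0
```

Emit:
play_rows --series '[1,0,0,0.1,0,0,0,1,0,0,0.16,0,0,0,1,0,0,0.2,0,0,0,1,0,0,0.22,0,0,0,1,0,0,0.24,0,0,0,1,0,0,0.26,0,0,0,1,0,0,0.27,0,0,0,1,0,0,0.27,0,0,0]'

```text
time: 4.7
position: [0.5156, -0.062, 0.1065]
eef_rot: [-0.021, 1.0, -0.0, 0.0]
ft_force: [0.8, 0.3, 0.3]
gripper_width: -0.0002
grasp_force: 0.0
```

Emit:
play_rows --series '[1,0,0,0.01,0,0,0,1,0,0,0.02,0,0,0,1,0,0,0.03,0,0,0,1,0,0,0.035,0,0,0]'

```text
time: 5.03
position: [0.5155, -0.062, 0.0992]
eef_rot: [-0.021, 1.0, 0.0, -0.0]
ft_force: [0.3, -0.3, 0.9]
gripper_width: 0.0
grasp_force: 0.0
```

Emit:
play_rows --series '[1,0,0,0.01,0,0,0,1,0,0,0.02,0,0,0,1,0,0,0.03,0,0,0,1,0,0,0.04,0,0,0,1,0,0,0.045,0,0,0,1,0,0,0.045,0,0,0]'

```text
time: 5.53
position: [0.5154, -0.062, 0.0901]
eef_rot: [-0.021, 1.0, 0.0, -0.0]
ft_force: [0.5, 0.2, -0.3]
gripper_width: 0.0001
grasp_force: 0.0
```

Emit:
play_rows --series '[1,0,0,-0.21,0,0,0,1,0,0,-0.21,0,0,0,1,0,-0.21,-0.21,0,0,0,1,0,-0.41,-0.21,0,0,0,1,0,-0.41,-0.18,0,0,0,1,0,-0.41,-0.12,0,0,0,1,0,-0.41,0.05,0,0,0,1,0,-0.41,0.08,0,0,0]'

```text
time: 6.2
position: [0.5171, -0.1435, 0.0711]
eef_rot: [-0.02, 1.0, 0.001, -0.002]
ft_force: [0.3, 0.1, -0.6]
gripper_width: -0.0001
grasp_force: 0.1
```

N2 is empty as well. I meant to stop higher there, but the wrist force stayed near zero. N3 is next, stepped carefully.

Emit:
play_rows --series '[1,0,0,-0.2,0,0,0,1,0,0,-0.3,0,0,0,1,0,-0.2,-0.3,0,0,0,1,0,-0.41,-0.3,0,0,0,1,0,-0.41,-0.27,0,0,0,1,0,-0.41,-0.22,0,0,0,1,0,-0.41,-0.19,0,0,0,1,0,-0.41,-0.17,0,0,0]'

```text
time: 6.87
position: [0.5218, -0.2247, 0.1073]
eef_rot: [-0.021, 1.0, 0.001, -0.001]
ft_force: [-0.2, -0.0, 0.4]
gripper_width: 0.0002
grasp_force: 0.0
```

Emit:
play_rows --series '[1,0,0,0.01,0,0,0,1,0,0,0.02,0,0,0,1,0,0,0.03,0,0,0,1,0,0,0.03,0,0,0]'

```text
time: 7.2
position: [0.5224, -0.2254, 0.1022]
eef_rot: [-0.021, 1.0, 0.0, -0.0]
ft_force: [-0.0, 0.1, -0.8]
gripper_width: -0.0003
grasp_force: 0.0
```

Emit:
play_rows --series '[1,0,0,0.01,0,0,0,1,0,0,0.02,0,0,0,1,0,0,0.03,0,0,0,1,0,0,0.03,0,0,0]'

```text
time: 7.53
position: [0.5222, -0.2258, 0.096]
eef_rot: [-0.021, 1.0, 0.0, -0.0]
ft_force: [0.4, -0.6, -0.3]
gripper_width: 0.0001
grasp_force: 0.0
```

Emit:
play_rows --series '[1,0,0,0.01,0,0,0,1,0,0,0.02,0,0,0,1,0,0,0.03,0,0,0,1,0,0,0.035,0,0,0]'

```text
time: 7.87
position: [0.5222, -0.2258, 0.089]
eef_rot: [-0.021, 1.0, 0.0, -0.0]
ft_force: [0.0, 0.1, 0.4]
gripper_width: 0.0002
grasp_force: 0.0
```

All three near cells (N1, N2, N3) swing down freely, so I'll use those. Next I'll look at the cans from above.

Emit:
play_rows --series '[1,0,0,-0.2,0,0,0,1,0,0,-0.4,0,0,0,1,0,0,-0.6,0,0,0,1,0,0.1,-0.8,0,0,0,1,0,0.3,-1,0,0,0,1,0,0.5,-1,0,0,0,0.5,0,0.7,-1,0,0,0,0,0,0.9,-1,0,0,0]'

```text
time: 8.53
position: [0.5151, -0.0532, 0.2905]
eef_rot: [-0.02, 1.0, -0.0, 0.001]
ft_force: [0.9, -0.6, 0.4]
gripper_width: 0.0232
grasp_force: 0.0
```

Emit:
play_rows --series '[0,0.1,0.2,-0.2,0,0,0,0,0.1,0.4,-0.2,0,0,0,0,0.1,0.6,-0.2,0,0,0,0,0.1,0.8,-0.2,0,0,0,0,0.1,0.88,-0.2,0,0,0,0,0.1,0.88,-0.2,0,0,0,0,0.1,0.88,-0.2,0,0,0,0,0.1,0.88,-0.2,0,0,0]'

```text
time: 9.2
position: [0.488, 0.1199, 0.3292]
eef_rot: [-0.021, 1.0, -0.0, -0.0]
ft_force: [0.1, -0.9, 0.6]
gripper_width: 0.0852
grasp_force: 0.0
```

```bash
python3 - <<'E'
from h import *
W=cam("wrist"); cv2.imwrite("pics/w2.png",W[0]); hsv=cv2.cvtColor(W[0],cv2.COLOR_BGR2HSV)
m=cv2.inRange(hsv,(0,150,60),(8,255,255))|cv2.inRange(hsv,(172,150,60),(179,255,255))
for c in cv2.findContours(m,cv2.RETR_EXTERNAL,cv2.CHAIN_APPROX_NONE)[0]:
    if cv2.contourArea(c)>200: 
        (u,v),r=cv2.minEnclosingCircle(c); print((u,v),r,cv2.boundingRect(c),ray(W,(u,v),.19).round(4))
P,R,s=tool();print(P,R.round(3)[0])
E
```

```text
(279.0, 436.0) 23.086891174316406 (257, 423, 45, 21) [0.7099 0.1032 0.19  ]
(230.5, 417.5) 21.96598243713379 (209, 408, 44, 15) [0.6905 0.0577 0.19  ]
(278.0, 414.5) 25.144681930541992 (254, 404, 49, 19) [0.6853 0.1018 0.19  ]
(418.0, 372.0) 18.868061065673828 (404, 356, 28, 35) [0.6339 0.2259 0.19  ]
(272.5, 218.5) 20.892681121826172 (253, 198, 40, 42) [0.4971 0.0937 0.19  ]
(435.5777893066406, 208.63333129882812) 22.069711685180664 (414, 188, 44, 42) [0.4838 0.2216 0.19  ]
(281.0, 186.0) 30.80594253540039 (251, 162, 61, 32) [0.4709 0.0999 0.19  ]
(407.0, 184.5) 33.03417205810547 (376, 154, 53, 57) [0.4656 0.197  0.19  ]
[0.48799354 0.11953081 0.32918469] [-0.999 -0.041 -0.   ]
```

View pics/w2.png

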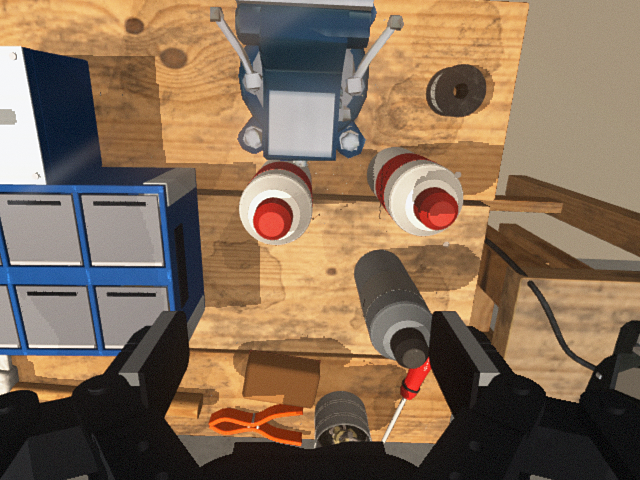

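The wrist view shows B's cap at (272,218), A's at (436,208) and the grey can's at (411,348). The vice is on the robot side. I'll grasp B, closing along y.

Emit:
play_rows --series '[0,-0.064,-0.145,0.1,0,0,0,0,-0.064,-0.145,0.25,0,0,0,0,-0.064,-0.145,0.45,0,0,0,0,-0.064,-0.145,0.65,0,0,0,0,-0.064,-0.145,0.85,0,0,0,0,-0.064,-0.145,0.99,0,0,0,0,-0.064,-0.145,0.99,0,0,0,0,-0.064,-0.145,0.99,0,0,0]'

```text
time: 9.92
position: [0.5018, 0.091, 0.1312]
eef_rot: [-0.02, 1.0, -0.0, -0.001]
ft_force: [-0.3, 0.3, 0.3]
gripper_width: 0.085
grasp_force: 0.0
```

Emit:
play_rows --series '[0.15,0,0,0,0,0,0,0.3,0,0,0,0,0,0,0.5,0,0,0,0,0,0,0.5,0,0,0,0,0,0,0.5,0,0,0,0,0,0,0.5,0,0,0,0,0,0]' --grip_force 50

```text
time: 10.42
position: [0.5053, 0.0909, 0.1356]
eef_rot: [-0.021, 1.0, -0.001, 0.004]
ft_force: [-0.3, -8.1, 25.2]
gripper_width: 0.0429
grasp_force: 12.8
```

```bash
python3 - <<'E'
from h import *
W=cam("wrist"); cv2.imwrite("pics/w3.png",W[0]); P,R,s=tool();print(P,s["gripper_width"],s["grasp_force"],s["ft_force"])
E
```

```text
[0.5052528  0.09092618 0.13558304] 0.04321624454381138 12.754182312637568 [ 0.28000983 -8.5858365  25.17167391]
```

View pics/w3.png

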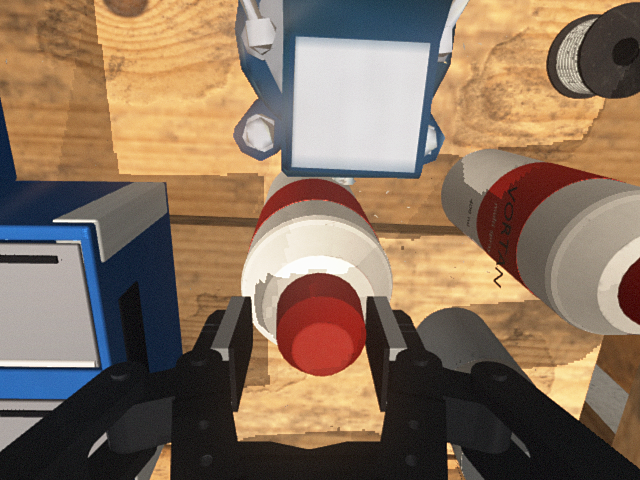

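The picture shows the pads beside the cap, at u≈250 and 367, pinching the sloped shoulder 43 mm wide. The grip is too high. I'll open, go lower while watching the force, and re-centre slightly toward +y.

Emit:
play_rows --series '[0.3,0,0,0,0,0,0,0,0,0,0,0,0,0,0,0,0.015,0,0,0,0,0,0,0.015,0.01,0,0,0,0,0,0.015,0.02,0,0,0,0,0,0.015,0.03,0,0,0,0,0,0.015,0.03,0,0,0]'

```text
time: 11.05
position: [0.5014, 0.0949, 0.1247]
eef_rot: [-0.021, 1.0, -0.0, -0.001]
ft_force: [-1.5, -0.1, -0.2]
gripper_width: 0.0856
grasp_force: 0.0
```

```bash
python3 - <<'E'
from h import *
W=cam("wrist"); cv2.imwrite("pics/w4.png",W[0]);S=cam("scene"); P,R,s=tool();print(P,s["gripper_width"],s["ft_force"])
a=cv2.resize(S[0][150:280,180:300],None,fx=3.7,fy=3.7); a=cv2.copyMakeBorder(a,0,481-a.shape[0] if a.shape[0]<481 else 0,0,0,0)[:480]
cv2.imwrite("pics/j4.png",cv2.resize(np.hstack([W[0][:, 120:520],a[:,:400]]),None,fx=1,fy=1))
E
```

```text
[0.50168506 0.0949355  0.12508164] 0.08549580829079871 [ 0.45243459 -0.5058159   0.16629827]
```

View pics/j4.png

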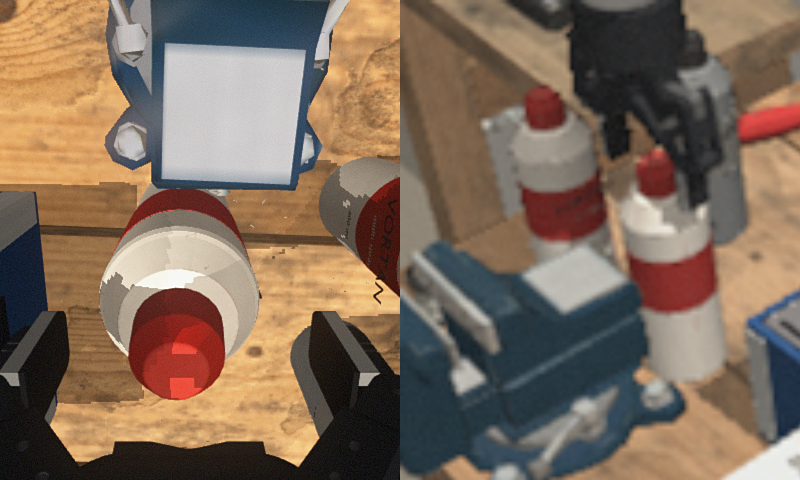

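The wrist view shows the can roughly centred. The scene view shows the finger tips at the shoulder, with the gripper body clear of the cap. I'll go another 9 mm down.

Emit:
play_rows --series '[0,0,-0.005,0.02,0,0,0,0,0,-0.005,0.035,0,0,0,0,0,-0.005,0.045,0,0,0,0,0,-0.005,0.045,0,0,0]'

```text
time: 11.48
position: [0.5015, 0.0939, 0.1157]
eef_rot: [-0.021, 1.0, -0.0, -0.0]
ft_force: [-0.4, -0.2, 0.6]
gripper_width: 0.0857
grasp_force: 0.0
```

Emit:
play_rows --series '[0.1,0,0,0,0,0,0,0.2,0,0,0,0,0,0,0.3,0,0,0,0,0,0,0.4,0,0,0,0,0,0,0.5,0,0,0,0,0,0,0.5,0,0,0,0,0,0]' --grip_force 40

```text
time: 11.98
position: [0.5023, 0.0939, 0.1168]
eef_rot: [-0.021, 1.0, -0.0, 0.001]
ft_force: [-0.2, -2.1, 6.5]
gripper_width: 0.0636
grasp_force: 43.8
```

```bash
python3 - <<'E'
from h import *
W=cam("wrist"); P,R,s=tool();print(P,s["gripper_width"],s["grasp_force"],s["ft_force"])
hsv=cv2.cvtColor(W[0],cv2.COLOR_BGR2HSV)
m=cv2.inRange(hsv,(0,150,60),(8,255,255))|cv2.inRange(hsv,(172,150,60),(179,255,255))
for c in cv2.findContours(m,cv2.RETR_EXTERNAL,cv2.CHAIN_APPROX_NONE)[0]:
    if cv2.contourArea(c)>1000:
        b=cv2.boundingRect(c); print(b,(R.T@(ray(W,(b[0]+b[2]/2,b[1]+b[3]-b[2]*.42),.196)-P)).round(4))
E
```

```text
[0.50231968 0.09388413 0.11688502] 0.06315561989417971 43.7966787815094 [-0.01940378 -0.33970942  5.1035624 ]
(259, 298, 103, 121) [ 0.0057  0.0025 -0.0791]
(239, 190, 135, 65) [ 0.0566  0.0015 -0.0792]
(483, 173, 157, 139) [ 0.0442  0.066  -0.0792]
```

Emit:
play_rows --series '[0,0,0,0,0,0,0,0,0,0,0,0,0,0,0,0.015,0,0.01,0,0,0,0,0.015,0,0.02,0,0,0,0,0.015,0,0.025,0,0,0,0,0.015,0,0.025,0,0,0]'

```text
time: 12.53
position: [0.4986, 0.0938, 0.1109]
eef_rot: [-0.021, 1.0, -0.0, -0.0]
ft_force: [0.1, 0.0, -0.1]
gripper_width: 0.0852
grasp_force: 0.0
```

Emit:
play_rows --series '[0.1,0,0,0,0,0,0,0.2,0,0,0,0,0,0,0.3,0,0,0,0,0,0,0.4,0,0,0,0,0,0,0.5,0,0,0,0,0,0,0.5,0,0,0,0,0,0]'

```text
time: 13.03
position: [0.4992, 0.0937, 0.1117]
eef_rot: [-0.021, 1.0, -0.0, 0.0]
ft_force: [0.3, -0.9, 5.4]
gripper_width: 0.0637
grasp_force: 43.9
```

Width is 64 mm, a firm grip on the straight part. I'll lift, then carry it toward the crate while turning 90° about the tool axis.

Emit:
play_rows --series '[0.5,0,0,-0.1,0,0,0,0.5,0,0,-0.25,0,0,0,0.5,0,0,-0.45,0,0,0,0.5,0,0,-0.65,0,0,0,0.5,0,0,-0.83,0,0,0,0.5,0,0,-0.83,0,0,0]' --grip_force 60

```text
time: 13.53
position: [0.5011, 0.0942, 0.2838]
eef_rot: [-0.021, 1.0, 0.0, 0.005]
ft_force: [2.1, 0.3, -3.3]
gripper_width: 0.0629
grasp_force: 68.8
```

Emit:
play_rows --series '[0.5,-0.01,-0.1,0,0,0,0.14,0.5,-0.02,-0.2,0,0,0,0.28,0.5,-0.03,-0.3,0,0,0,0.42,0.5,-0.04,-0.4,0,0,0,0.56,0.5,-0.05,-0.5,0,0,0,0.7,0.5,-0.06,-0.6,0,0,0,0.84,0.5,-0.07,-0.7,0,0,0,0.98,0.5,-0.07,-0.8,0,0,0,1]'

```text
time: 14.2
position: [0.5192, -0.0663, 0.2761]
eef_rot: [0.366, 0.93, -0.0, -0.001]
ft_force: [-0.2, -0.3, -3.0]
gripper_width: 0.063
grasp_force: 68.6
```

```bash
python3 - <<'E'
from h import *
print(go([.5398,-.2257,.277],.034)); P,R,s=tool(); print(P,s["gripper_width"],s["joint_pos"].round(2))
E
```

```text
[array([-0.619, -0.513, -0.005]), array([-0.002, -0.002,  1.001])]
[ 0.5191846  -0.06628519  0.27605787] 0.06297454216336723 [-0.22  0.23  1.61  0.    1.3  -1.04]
```

Emit:
play_rows --series '[0.5,-0.1,-0.08,0,0,0,0.14,0.5,-0.2,-0.16,0,0,0,0.28,0.5,-0.3,-0.24,0,0,0,0.42,0.5,-0.4,-0.33,0,0,0,0.56,0.5,-0.5,-0.41,0,0,0,0.7,0.5,-0.6,-0.5,0,0,0,0.84,0.5,-0.62,-0.513,0,0,0,0.98,0.5,-0.62,-0.513,0,0,0,1]'

```text
time: 14.87
position: [0.5408, -0.2262, 0.2756]
eef_rot: [0.695, 0.719, -0.0, -0.001]
ft_force: [-0.3, -0.2, -3.3]
gripper_width: 0.0627
grasp_force: 68.7
```

Emit:
play_rows --series '[0.5,0,0,0,0,0,0,0.5,0,0,0,0,0,0,0.5,0,0,0,0,0,0,0.5,0,0,0,0,0,0,0.5,0,0,0,0,0,0]'

```text
time: 15.28
position: [0.5413, -0.2244, 0.2774]
eef_rot: [0.692, 0.722, 0.0, 0.0]
ft_force: [-0.1, -0.4, -2.8]
gripper_width: 0.0628
grasp_force: 68.7
```

```bash
python3 - <<'E'
from h import *
P,R,s=tool(); print(P,R.round(3),s["gripper_width"]); print(go([.5398,-.2257,.277],.034))
out=[]
for n in("wrist","scene","side"):
    C=cam(n); cv2.imwrite(f"pics/i_{n}.png",C[0])
    if n=="wrist": out.append(C[0][:,100:500]); continue
    _,K,Rw,o=C; q=Rw.T@(P-[0,0,.04]-o); u=K@q; u=(u/u[2])[:2].astype(int); print(n,u)
    a=C[0][max(u[1]-60,0):u[1]+60,u[0]-50:u[0]+50]; out.append(cv2.resize(a,(400,480)))
    print(u-[50,60])
cv2.imwrite("pics/j5.png",cv2.resize(np.hstack(out),(800,320)))
E
```

```text
[ 0.5413113  -0.22436681  0.27735818] [[-0.043  0.999  0.   ]
 [ 0.999  0.043 -0.   ]
 [-0.     0.    -1.   ]] 0.06284078324755411
[array([-0.006, -0.008,  0.002]), array([0.   , 0.   , 0.012])]
scene [341 229]
[291 169]
side [341 208]
[291 148]
```

View pics/j5.png

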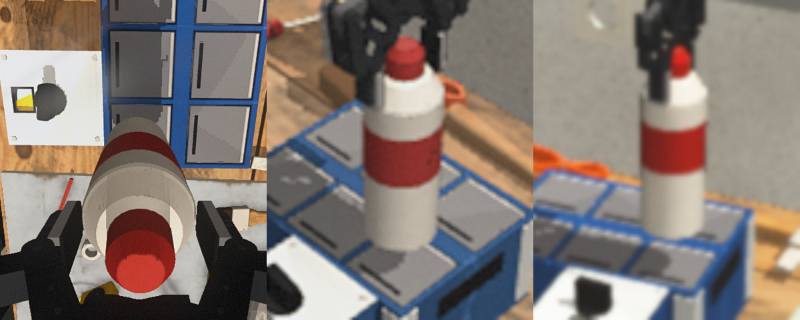

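The can hangs upright above N3. Next I'll triangulate its red band from the two fixed views for its true axis.

```bash
cat >> h.py <<'E'
def tri(Cs,uvs):
    A=np.zeros((3,3));b=np.zeros(3)
    for C,uv in zip(Cs,uvs):
        d=C[2]@np.linalg.solve(C[1],[uv[0],uv[1],1.]); d/=np.linalg.norm(d); M=np.eye(3)-np.outer(d,d); A+=M;b+=M@C[3]
    return np.linalg.solve(A,b)
E
python3 - <<'E'
from h import *
P,R,s=tool(); Cs=[];uv=[]
for n in("scene","side"):
    C=cam(n); hsv=cv2.cvtColor(C[0],cv2.COLOR_BGR2HSV)
    m=cv2.inRange(hsv,(0,120,50),(8,255,255))|cv2.inRange(hsv,(172,120,50),(179,255,255))
    q=C[1]@(C[2].T@(P-[0,0,.04]-C[3])); u=q[:2]/q[2]
    k=[c for c in cv2.findContours(m,0,1)[0] if cv2.contourArea(c)>100 and np.linalg.norm(np.array(cv2.minAreaRect(c)[0])-u)<25]
    c=max(k,key=cv2.contourArea); r=cv2.minAreaRect(c); print(n,r,cv2.boundingRect(c)); M=cv2.moments(c); Cs.append(C); uv.append((M['m10']/M['m00'],M['m01']/M['m00']))
X=tri(Cs,uv); print("band front-ish",X.round(4),"rel",(X-P).round(4))
for C,p in zip(Cs,uv): print(ray(C,p,X[2]).round(4))
d=np.mean([(X-C[3])[:2]/np.linalg.norm((X-C[3])[:2]) for C in Cs],0); print("view dir",d)
E
```

```text
scene ((342.5, 227.0), (22.0, 29.0), 90.0) (328, 216, 30, 23)
side ((343.5, 203.5), (19.0, 23.0), 90.0) (332, 194, 24, 20)
band front-ish [ 0.5292 -0.2372  0.258 ] rel [-0.0121 -0.0125 -0.0194]
[ 0.5276 -0.2403  0.258 ]
[ 0.5322 -0.2343  0.258 ]
view dir [0.80952179 0.55103489]
```

Emit:
play_rows --series '[0.5,0.012,-0.005,0.1,0,0,0.012,0.5,0.012,-0.005,0.2,0,0,0.012,0.5,0.012,-0.005,0.23,0,0,0.012,0.5,0.012,-0.005,0.26,0,0,0.012,0.5,0.012,-0.005,0.29,0,0,0.012,0.5,0.012,-0.005,0.32,0,0,0.012,0.5,0.012,-0.005,0.34,0,0,0.012,0.5,0.012,-0.005,0.34,0,0,0.012]'

```text
time: 16.2
position: [0.5436, -0.2263, 0.2215]
eef_rot: [0.696, 0.718, 0.001, 0.009]
ft_force: [-19.3, -0.0, 73.6]
gripper_width: 0.0629
grasp_force: 87.3
```

The can hit the cover at 74 N, so I'll raise it and look at the fit before retrying.

Emit:
play_rows --series '[0.5,0,0,-0.1,0,0,0,0.5,0,0,-0.15,0,0,0,0.5,0,0,-0.15,0,0,0,0.5,0,0,-0.15,0,0,0]'

```text
time: 16.53
position: [0.5402, -0.2225, 0.2389]
eef_rot: [0.696, 0.718, 0.0, -0.0]
ft_force: [-0.1, 0.0, -3.7]
gripper_width: 0.0629
grasp_force: 77.8
```

```bash
python3 - <<'E'
from h import *
P,R,s=tool(); print(P,s["ft_force"],s["gripper_width"])
W=cam("wrist"); S=cam("scene"); D=cam("side")
out=[W[0][100:460,150:470]]
for C in(S,D):
    _,K,Rw,o=C; q=K@(Rw.T@(P-[0,0,.08]-o)); u=(q/q[2])[:2].astype(int); a=C[0][u[1]-45:u[1]+45,u[0]-40:u[0]+40]; out.append(cv2.resize(a,(320,360),interpolation=cv2.INTER_CUBIC)); print(u-[40,45])
cv2.imwrite("pics/j6.png",cv2.resize(np.hstack(out),(800,300)))
E
```

```text
[ 0.54022206 -0.22253786  0.23893195] [-0.08812693  0.01618653 -3.71245622] 0.06287182784283663
[299 209]
[300 188]
```

View pics/j6.png

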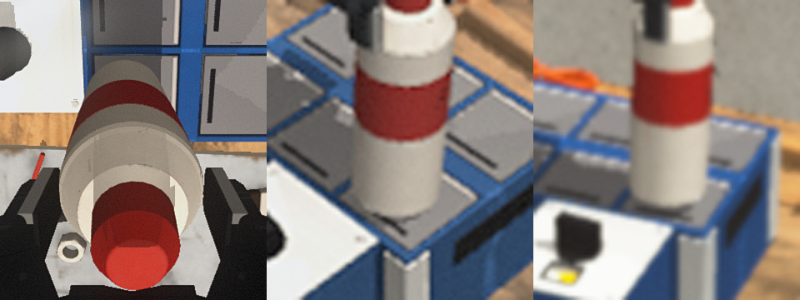

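```bash
python3 - <<'E'
from h import *
P,R,s=tool(); S=cam("scene");D=cam("side");W=cam("wrist")
for z in(.127,): print("foot scene",ray(S,(335.9,263.8),z).round(4),"side",ray(D,(339.8,244.8),z).round(4),"TCP",P.round(4))
# silhouettes of the can: rows of non-(blue/dark) white/red body, edges via mask, axis plane per view
for n,C in(("scene",S),("side",D)):
    hsv=cv2.cvtColor(C[0],cv2.COLOR_BGR2HSV)
    m=cv2.inRange(hsv,(0,120,50),(8,255,255))|cv2.inRange(hsv,(172,120,50),(179,255,255))
    q=C[1]@(C[2].T@(P-[0,0,.04]-C[3])); u=q[:2]/q[2]
    c=max([c for c in cv2.findContours(m,0,1)[0] if np.linalg.norm(np.array(cv2.minAreaRect(c)[0])-u)<25],key=cv2.contourArea)
    b=cv2.boundingRect(c); print(n,b,"band mid",ray(C,(b[0]+(b[2]-1)/2,b[1]+(b[3]-1)/2),.215).round(4), "TCP px u",u)
# flaps in wrist view now
hsv=cv2.cvtColor(W[0],cv2.COLOR_BGR2HSV); T=np.array([.587,-.142]);th=.034
A=np.array([[np.cos(th),-np.sin(th)],[np.sin(th),np.cos(th)]])
blue=cv2.inRange(hsv,(100,120,50),(125,255,255))
for c in cv2.findContours(blue,cv2.RETR_CCOMP,cv2.CHAIN_APPROX_NONE)[0]:
    w=np.array([ray(W,p[0],.116)[:2] for p in c],np.float32); r=cv2.minAreaRect(w)
    if all(abs(x-.077)<.004 for x in r[1]): print("flap",(A.T@(np.array(r[0])-T)).round(4),np.round(r[1],4))
E
```

```text
foot scene [ 0.5335 -0.2158  0.127 ] side [ 0.5339 -0.2242  0.127 ] TCP [ 0.5397 -0.2223  0.2377]
scene (325, 229, 29, 22) band mid [ 0.532  -0.2276  0.215 ] TCP px u [339.77967795 242.39723528]
side (330, 207, 24, 19) band mid [ 0.5407 -0.2256  0.215 ] TCP px u [340.1692538  221.49938679]
flap [ 0.0477 -0.0795] [0.0779 0.0771]
flap [0.0479 0.0026] [0.0778 0.077 ]
```

The wrist view gives the same crate centre in both tool orientations, (0.587, −0.1395). It puts the can's foot about 4 mm short in x with a slight tilt. I'll shift and untilt it, then retry gently.

Emit:
play_rows --series '[0.5,-0.007,0.01,0,-0.033,0,0,0.5,-0.007,0.01,0,-0.033,0,0,0.5,-0.007,0.01,0.04,-0.033,0,0,0.5,-0.007,0.01,0.07,-0.033,0,0,0.5,-0.007,0.01,0.09,-0.033,0,0,0.5,-0.007,0.01,0.1,-0.033,0,0,0.5,-0.007,0.01,0.1,-0.033,0,0]'

```text
time: 17.42
position: [0.5423, -0.2248, 0.222]
eef_rot: [0.695, 0.718, 0.009, 0.01]
ft_force: [-10.7, 1.1, 23.5]
gripper_width: 0.0633
grasp_force: 81.3
```

```bash
python3 - <<'E'
from h import *
P,R,s=tool(); print(P,s["ft_force"],s["torque"])
W=cam("wrist"); cv2.imwrite("pics/j7.png",cv2.resize(W[0][40:340,150:470],None,fx=2,fy=2,interpolation=cv2.INTER_CUBIC))
E
```

```text
[ 0.54227698 -0.22480268  0.22201914] [-10.71732864   1.07227683  23.46214696] [ 0.01908582  2.23293137 -0.00619976]
```

View pics/j7.png

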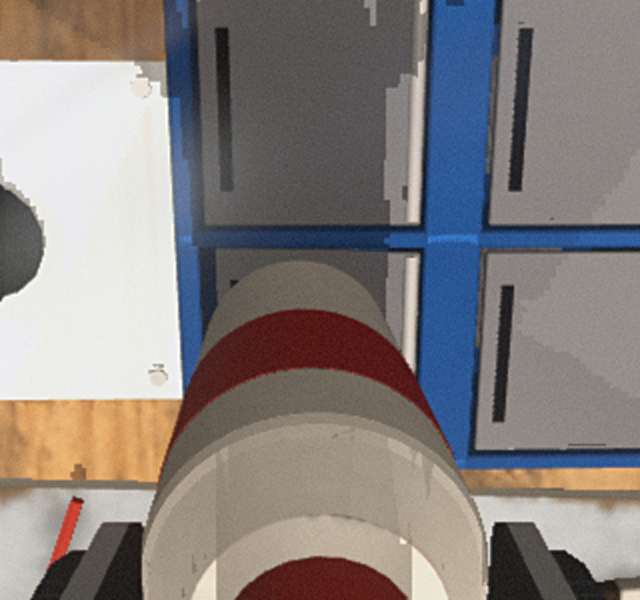

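The foot apex is at (300,262), inside the mouth's edges at u 200–420. The torque puts the contact at the near (−x) rim, so I'll lift and shift +3 mm in x.

Emit:
play_rows --series '[0.5,0,0,-0.06,0,0,0,0.5,0,0.015,-0.06,0,0,0,0.5,0,0.015,-0.06,0,0,0,0.5,0,0.015,-0.03,0,0,0,0.5,0,0.015,0,0,0,0,0.5,0,0.015,0.02,0,0,0,0.5,0,0.015,0.02,0,0,0]'

```text
time: 18.05
position: [0.546, -0.2261, 0.2221]
eef_rot: [0.695, 0.718, 0.009, 0.013]
ft_force: [-21.2, -0.4, 59.4]
gripper_width: 0.0632
grasp_force: 86.1
```

```bash
python3 - <<'E'
from h import *
P,R,s=tool(); print(P,s["ft_force"],s["torque"])
E
```

```text
[ 0.54600092 -0.22606536  0.22212473] [-21.16897702  -0.41800094  59.35284651] [ 0.08702527  4.7203138  -0.01022234]
```

Emit:
play_rows --series '[0.5,0,0,-0.08,0,0,0,0.5,0,0.02,-0.08,0,0,0,0.5,0,0.02,-0.08,0,0,0,0.5,0,0.02,-0.05,0,0,0,0.5,0,0.02,-0.02,0,0,0,0.5,0,0.02,0,0,0,0,0.5,0,0.02,0,0,0,0]'

```text
time: 18.63
position: [0.5499, -0.2262, 0.2228]
eef_rot: [0.695, 0.719, 0.008, 0.013]
ft_force: [-24.5, 0.6, 68.8]
gripper_width: 0.063
grasp_force: 87.3
```

```bash
python3 - <<'E'
from h import *
P,R,s=tool(); print(P,s["ft_force"],s["torque"],R[:,2])
C=cam("scene");D=cam("side"); o=[]
for c in(C,D):
    _,K,Rw,oo=c; q=K@(Rw.T@(P-[0,0,.05]-oo)); u=(q/q[2])[:2].astype(int); o.append(cv2.resize(c[0][u[1]-50:u[1]+50,u[0]-40:u[0]+40],(400,500),interpolation=cv2.INTER_CUBIC))
cv2.imwrite("pics/j8.png",np.hstack(o))
E
```

```text
[ 0.54988846 -0.2261628   0.22275623] [-24.5388125    0.58603351  68.83695688] [0.1038544  5.42582108 0.04342899] [ 0.03073734 -0.00627239 -0.99950782]
```

View pics/j8.png

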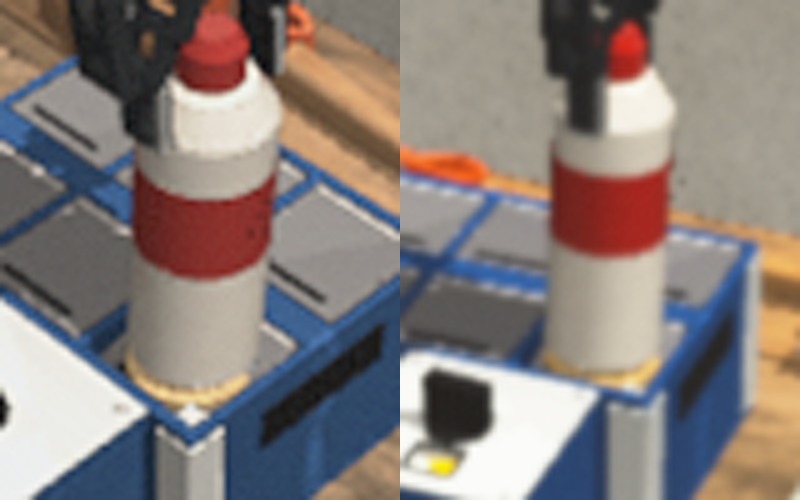

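The picture shows the can leaning, with its tan foot ring near the mouth's near-right corner at (190,400). I'll raise it clear and measure the ring directly against the crate in both fixed views.

Emit:
play_rows --series '[0.5,0,0,-0.08,0,0,0,0.5,0,0,-0.08,0,0,0,0.5,0,0,-0.08,0,0,0,0.5,0,0,-0.08,0,0,0]'

```text
time: 19.07
position: [0.5482, -0.2232, 0.2291]
eef_rot: [0.696, 0.718, 0.009, 0.007]
ft_force: [-0.6, -0.6, -3.3]
gripper_width: 0.0629
grasp_force: 77.8
```

```bash
python3 - <<'E'
from h import *
P,R,s=tool(); print(P,s["ft_force"],s["torque"]); W=cam("wrist"); o=[]
for n in("scene","side"):
    c=cam(n); _,K,Rw,oo=c; q=K@(Rw.T@(P-[0,0,.11]-oo)); u=(q/q[2])[:2].astype(int)-[24,24]
    o.append(cv2.resize(c[0][u[1]:u[1]+48,u[0]:u[0]+48],(384,384),interpolation=cv2.INTER_CUBIC)); print(n,u)
    T=np.array([.5868,-.1395]);th=.034;A=np.array([[np.cos(th),-np.sin(th)],[np.sin(th),np.cos(th)]])
    for m in ((-.086,-.12),(-.086,-.044),(-.010,-.12),(-.010,-.044)):
        X=np.append(A@np.array(m)+T,.116); q=K@(Rw.T@(X-oo)); p=((q/q[2])[:2]-u+.5)*8; cv2.circle(o[-1],(int(p[0]),int(p[1])),4,(0,255,0),1)
np.save("pics/j9.npy",0); cv2.imwrite("pics/j9.png",np.hstack(o))
E
```

```text
[ 0.54820839 -0.22323364  0.22905854] [-0.56363523 -0.55054619 -3.34408977] [0.02733184 0.00833478 0.0104039 ]
scene [318 240]
side [317 220]
```

View pics/j9.png

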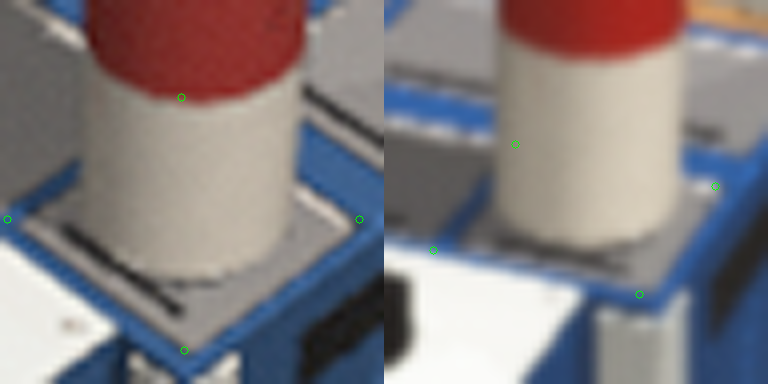

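The picture shows the can upright and well centred over N3; the predicted mouth corners match. A hard stop at the same depth for different x values therefore means there is a jar in N3. The shut finger tips must sit about 2 cm behind the TCP, so the probing went less deep than I thought. Only N2, probed deepest, is surely empty, so the can goes there.

Emit:
play_rows --series '[0.5,0,0,-0.06,0,0,0,0.5,0.2,-0.01,-0.06,0,0,0,0.5,0.35,-0.017,-0.06,0,0,0,0.5,0.424,-0.017,-0.06,0,0,0,0.5,0.424,-0.017,-0.06,0,0,0,0.5,0.424,-0.017,-0.06,0,0,0,0.5,0.424,-0.017,-0.03,0,0,0,0.5,0.424,-0.017,0,0,0,0]'

```text
time: 19.88
position: [0.5429, -0.1398, 0.2306]
eef_rot: [0.696, 0.718, 0.009, 0.009]
ft_force: [0.8, -0.4, -3.1]
gripper_width: 0.0626
grasp_force: 77.2
```

```bash
python3 - <<'E'
from h import *
P,R,s=tool(); print(P,s["ft_force"],s["torque"],R[:,2]); print(go([.5413,-.1385,.229]),go([.5413,-.1385,.21]))
E
```

```text
[ 0.542854   -0.13984071  0.23064169] [ 0.7682484  -0.39902773 -3.0627405 ] [-0.01355836  0.05647422  0.05158328] [ 2.58873853e-02  6.37250360e-04 -9.99664662e-01]
[array([ 0.007, -0.008,  0.008])] [array([ 0.007, -0.01 ,  0.103])]
```

Emit:
play_rows --series '[0.5,0.004,-0.006,0.02,0,0,0,0.5,0.004,-0.006,0.05,0,0,0,0.5,0.004,-0.008,0.08,0,0,0,0.5,0.004,-0.009,0.1,0,0,0,0.5,0.004,-0.009,0.1,0,0,0]'

```text
time: 20.3
position: [0.5405, -0.1382, 0.2098]
eef_rot: [0.696, 0.718, 0.009, 0.008]
ft_force: [-2.6, -0.9, -3.0]
gripper_width: 0.063
grasp_force: 77.3
```

It's in: the foot is below the cover with no resistance. Continuing down.

Emit:
play_rows --series '[0.5,0,-0.001,0.04,0,0,0,0.5,0,-0.002,0.08,0,0,0,0.5,0,-0.003,0.12,0,0,0,0.5,0,-0.004,0.16,0,0,0,0.5,0,-0.005,0.2,0,0,0,0.5,0,-0.005,0.2,0,0,0]'

```text
time: 20.8
position: [0.5407, -0.138, 0.1693]
eef_rot: [0.696, 0.718, 0.009, 0.008]
ft_force: [-0.4, 0.3, -4.1]
gripper_width: 0.0633
grasp_force: 77.4
```

Emit:
play_rows --series '[0.5,0,-0.001,0.04,0,0,0,0.5,0,-0.002,0.08,0,0,0,0.5,0,-0.003,0.12,0,0,0,0.5,0,-0.004,0.16,0,0,0,0.5,0,-0.005,0.2,0,0,0,0.5,0,-0.006,0.23,0,0,0,0.5,0,-0.006,0.24,0,0,0,0.5,0,-0.006,0.24,0,0,0]'

```text
time: 21.47
position: [0.5413, -0.1382, 0.1226]
eef_rot: [0.696, 0.718, 0.009, 0.009]
ft_force: [-0.3, 0.0, -3.1]
gripper_width: 0.0632
grasp_force: 77.3
```

Emit:
play_rows --series '[0.5,0,0,0.01,0,0,0,0.5,0,0,0.018,0,0,0,0.5,0,0,0.022,0,0,0,0.5,0,0,0.022,0,0,0]'

```text
time: 21.8
position: [0.5417, -0.1383, 0.1189]
eef_rot: [0.696, 0.718, 0.009, 0.009]
ft_force: [-0.2, -0.4, -3.5]
gripper_width: 0.0629
grasp_force: 77.3
```

Emit:
play_rows --series '[0.5,0,0,0.01,0,0,0,0.5,0,0,0.02,0,0,0,0.5,0,0,0.02,0,0,0]'

```text
time: 22.05
position: [0.5422, -0.1387, 0.1172]
eef_rot: [0.695, 0.718, 0.009, 0.01]
ft_force: [-9.3, 2.6, 20.8]
gripper_width: 0.0631
grasp_force: 80.5
```

Floor reached. Release and rise.

Emit:
play_rows --series '[0.2,0,0,-0.01,0,0,0,0,0,0,-0.01,0,0,0,0,0,0,-0.01,0,0,0,0,0,0,-0.01,0,0,0,0,0,0,-0.1,0,0,0,0,0,0.005,-0.3,0,0,0,0,0,0.01,-0.5,0,0,0,0,0,0.01,-0.7,0,0,0]'

```text
time: 22.72
position: [0.5399, -0.1382, 0.2564]
eef_rot: [0.696, 0.718, 0.009, 0.009]
ft_force: [0.6, -0.8, -0.3]
gripper_width: 0.0856
grasp_force: 0.0
```

```bash
cat >> h.py <<'E'
def redcaps():
    o={}
    for n in("scene","side"):
        C=cam(n);hsv=cv2.cvtColor(C[0],cv2.COLOR_BGR2HSV)
        m=cv2.inRange(hsv,(0,120,50),(8,255,255))|cv2.inRange(hsv,(172,120,50),(179,255,255))
        o[n]=[(cv2.boundingRect(c),cv2.contourArea(c)) for c in cv2.findContours(m,0,1)[0] if cv2.contourArea(c)>25]
        for b,a in o[n]:
            p=(b[0]+b[2]/2-.5,b[1]+b[2]*.35); X=ray(C,p,.196); 
            if .3<X[0]<.8 and -.4<X[1]<.4: print(n,b,a,"top@.196",X.round(3),"@.204",ray(C,p,.204).round(3))
E
python3 - <<'E'
from h import *
P,R,s=tool(); print(P,s["joint_pos"].round(2)); redcaps(); print(go([.585,-.15,.33],.034))
E
```

```text
[ 0.53985918 -0.13818797  0.25636256] [-0.34  0.3   1.58  0.01  1.25 -0.37]
scene (305, 250, 25, 16) 154.5 top@.196 [ 0.467 -0.225  0.196] @.204 [ 0.461 -0.232  0.204]
scene (310, 223, 13, 14) 118.0 top@.196 [ 0.536 -0.143  0.196] @.204 [ 0.53  -0.15   0.204]
scene (213, 197, 23, 18) 241.0 top@.196 [0.422 0.087 0.196] @.204 [0.417 0.077 0.204]
scene (330, 185, 36, 24) 193.0 top@.196 [ 0.675 -0.109  0.196] @.204 [ 0.668 -0.116  0.204]
scene (271, 179, 14, 10) 86.0 top@.196 [0.58  0.067 0.196] @.204 [0.574 0.058 0.204]
scene (213, 173, 12, 12) 89.0 top@.196 [0.48  0.208 0.196] @.204 [0.475 0.196 0.204]
side (303, 239, 24, 11) 120.0 top@.196 [ 0.394 -0.214  0.196] @.204 [ 0.382 -0.22   0.204]
side (186, 223, 24, 17) 230.5 top@.196 [0.34  0.105 0.196] @.204 [0.329 0.096 0.204]
side (293, 209, 27, 15) 109.0 top@.196 [ 0.52  -0.128  0.196] @.204 [ 0.507 -0.135  0.204]
side (233, 204, 9, 9) 42.5 top@.196 [0.5   0.08  0.196] @.204 [0.488 0.072 0.204]
side (288, 202, 11, 7) 29.5 top@.196 [ 0.571 -0.062  0.196] @.204 [ 0.558 -0.069  0.204]
side (190, 199, 10, 11) 79.0 top@.196 [0.475 0.208 0.196] @.204 [0.463 0.198 0.204]
[array([-0.062,  0.222, -0.335]), array([ 0.046,  0.005, -0.002])]
```

Can B is in N2. Next I'll probe N1 with the shut fingers, going properly deep this time: the tips sit about 20 mm behind the TCP.

```bash
python3 - <<'E'
from h import *
print(go([.516,-.055,.13],.034)); P,R,s=tool(); print(R.round(3))
E
```

```text
[array([ 0.427, -0.143,  0.65 ]), array([ 0.046,  0.005, -0.002])]
[[-0.032  0.999  0.036]
 [ 0.999  0.032 -0.003]
 [-0.004  0.036 -0.999]]
```

Emit:
play_rows --series '[0.4,0.2,-0.07,-0.02,0.046,0.005,0,0.8,0.43,-0.12,-0.02,0.046,0.005,0,1,0.43,-0.12,0.1,0.046,0.005,0,1,0.43,-0.13,0.3,0.046,0.005,0,1,0.43,-0.135,0.5,0.046,0.005,0,1,0.43,-0.143,0.65,0.046,0.005,0,1,0.43,-0.143,0.65,0.046,0.005,0,1,0.43,-0.143,0.65,0.046,0.005,0]'

```text
time: 23.48
position: [0.5116, -0.0531, 0.1237]
eef_rot: [0.696, 0.718, -0.003, -0.006]
ft_force: [0.0, -1.0, 0.5]
gripper_width: 0.0002
grasp_force: 0.0
```

Emit:
play_rows --series '[1,0,0,0.1,0,0,0,1,0,0,0.15,0,0,0,1,0,0,0.18,0,0,0,1,0,0,0.2,0,0,0,1,0,0,0.21,0,0,0,1,0,0,0.22,0,0,0,1,0,0,0.22,0,0,0]'

```text
time: 24.07
position: [0.5119, -0.0531, 0.0805]
eef_rot: [0.696, 0.718, -0.002, -0.005]
ft_force: [-0.8, 0.0, -0.0]
gripper_width: -0.0001
grasp_force: 0.0
```

Emit:
play_rows --series '[1,0,0,0.02,0,0,0,1,0,0,0.035,0,0,0,1,0,0,0.04,0,0,0,1,0,0,0.04,0,0,0]'

```text
time: 24.4
position: [0.5116, -0.053, 0.072]
eef_rot: [0.696, 0.718, -0.002, -0.005]
ft_force: [-0.8, 0.2, -0.5]
gripper_width: -0.0001
grasp_force: 0.1
```

```bash
python3 - <<'E'
from h import *
P,R,s=tool(); W=cam("wrist"); g=cv2.cvtColor(W[0],cv2.COLOR_BGR2GRAY)
print(P, s["ft_force"]); print(g[200:480:14,300:320:4])
E
```

```text
[ 0.51157971 -0.05297945  0.07203044] [-0.82230437  0.22945718 -0.49474489]
[[130 126 127 129  41]
 [127 125 130 133  50]
 [200 194 191 182  39]
 [ 68  67  62  69  64]
 [200 205 204 191 102]
 [202 208 205 189 114]
 [185 178 181 148 107]
 [108  73  30  33 108]
 [107  57  32  28 109]
 [103  44  31  24 106]
 [105  30  30  22 103]
 [ 20  92  65  53 163]
 [ 22  59  64  63  18]
 [ 37  59  58  62  29]
 [ 34  58  62  68  26]
 [ 41  40  41  67  28]
 [ 18  42  40  37  17]
 [ 31  65  61  63  59]
 [ 25  22  24  20  23]
 [ 17  18  16  22  23]]
```

Emit:
play_rows --series '[1,0,0,0.02,0,0,0,1,0,0,0.03,0,0,0,1,0,0,0.035,0,0,0,1,0,0,0.035,0,0,0]'

```text
time: 24.78
position: [0.5125, -0.0531, 0.0654]
eef_rot: [0.696, 0.718, -0.002, -0.004]
ft_force: [6.7, -0.0, -0.0]
gripper_width: -0.0001
grasp_force: 3.2
```

Emit:
play_rows --series '[1,0,0,0.02,0,0,0,1,0,0,0.03,0,0,0,1,0,0,0.035,0,0,0,1,0,0,0.035,0,0,0]'

```text
time: 25.12
position: [0.5127, -0.0531, 0.0584]
eef_rot: [0.696, 0.718, -0.002, -0.004]
ft_force: [7.6, 0.2, 1.0]
gripper_width: -0.0002
grasp_force: 4.0
```

N1 is empty: 36 mm deep with no stop, only light side contact with the rim. Probing F1 next.

Emit:
play_rows --series '[1,0,0,-0.15,0,0,0,1,0,0,-0.3,0,0,0,1,0,0.05,-0.32,0,0,0,1,-0.03,0.25,-0.32,0,0,0,1,-0.03,0.45,-0.32,0,0,0,1,-0.03,0.535,-0.32,0,0,0,1,-0.03,0.535,-0.22,0,0,0,1,-0.03,0.535,-0.18,0,0,0]'

```text
time: 25.78
position: [0.6178, -0.0553, 0.0902]
eef_rot: [0.695, 0.719, -0.004, -0.007]
ft_force: [-1.1, -0.5, -0.9]
gripper_width: 0.0001
grasp_force: 0.0
```

Emit:
play_rows --series '[1,0,0,0.02,0,0,0,1,0,0,0.04,0,0,0,1,0,0,0.05,0,0,0,1,0,0,0.05,0,0,0]'

```text
time: 26.12
position: [0.6185, -0.0556, 0.0832]
eef_rot: [0.696, 0.718, -0.002, -0.005]
ft_force: [-0.5, -0.5, -0.6]
gripper_width: -0.0
grasp_force: 0.0
```

Emit:
play_rows --series '[1,0,0,0.02,0,0,0,1,0,0,0.035,0,0,0,1,0,0,0.035,0,0,0]'

```text
time: 26.37
position: [0.6185, -0.0556, 0.0758]
eef_rot: [0.696, 0.718, -0.002, -0.005]
ft_force: [0.1, -0.6, -0.2]
gripper_width: 0.0
grasp_force: 0.1
```

Emit:
play_rows --series '[1,0,0,0.02,0,0,0,1,0,0,0.035,0,0,0,1,0,0,0.035,0,0,0]'

```text
time: 26.62
position: [0.6194, -0.0556, 0.0707]
eef_rot: [0.696, 0.718, -0.002, -0.004]
ft_force: [-5.8, 0.3, 13.8]
gripper_width: 0.0002
grasp_force: 7.5
```

F1 stops hard with 14 N at TCP 0.071, so it holds a jar. With N3 that makes two jars, so F2 and F3 should be empty. I'll confirm F3.

Emit:
play_rows --series '[1,0,0,-0.15,0,0,0,1,0,0,-0.3,0,0,0,1,-0.15,0,-0.32,0,0,0,1,-0.35,0,-0.32,0,0,0,1,-0.55,0,-0.32,0,0,0,1,-0.75,0,-0.32,0,0,0,1,-0.825,0,-0.25,0,0,0,1,-0.825,0,-0.12,0,0,0]'

```text
time: 27.28
position: [0.6256, -0.225, 0.0942]
eef_rot: [0.697, 0.717, -0.002, -0.002]
ft_force: [1.2, 0.6, 0.5]
gripper_width: -0.0002
grasp_force: 0.0
```

Emit:
play_rows --series '[1,0,0,0.02,0,0,0,1,0,0,0.04,0,0,0,1,0,0,0.05,0,0,0,1,0,0,0.05,0,0,0]'

```text
time: 27.62
position: [0.6246, -0.2198, 0.083]
eef_rot: [0.695, 0.719, -0.002, -0.005]
ft_force: [-0.4, 0.5, -0.5]
gripper_width: -0.0001
grasp_force: 0.0
```

Emit:
play_rows --series '[1,0,0,0.02,0,0,0,1,0,0,0.035,0,0,0,1,0,0,0.035,0,0,0]'

```text
time: 27.87
position: [0.6241, -0.2201, 0.0753]
eef_rot: [0.695, 0.719, -0.002, -0.005]
ft_force: [-0.3, -0.6, -0.4]
gripper_width: -0.0004
grasp_force: 0.1
```

Emit:
play_rows --series '[1,0,0,0.02,0,0,0,1,0,0,0.035,0,0,0,1,0,0,0.035,0,0,0]'

```text
time: 28.12
position: [0.6237, -0.2203, 0.0677]
eef_rot: [0.696, 0.718, -0.002, -0.005]
ft_force: [-0.1, 0.4, 0.2]
gripper_width: -0.0001
grasp_force: 0.1
```

Emit:
play_rows --series '[1,0,0,0.02,0,0,0,1,0,0,0.035,0,0,0,1,0,0,0.035,0,0,0]'

```text
time: 28.37
position: [0.6236, -0.2203, 0.0607]
eef_rot: [0.696, 0.718, -0.003, -0.005]
ft_force: [-0.3, -0.9, -0.3]
gripper_width: -0.0001
grasp_force: 0.1
```

Emit:
play_rows --series '[1,0,0,0.02,0,0,0,1,0,0,0.035,0,0,0,1,0,0,0.035,0,0,0]'

```text
time: 28.62
position: [0.6235, -0.2203, 0.0536]
eef_rot: [0.696, 0.718, -0.003, -0.005]
ft_force: [-0.9, -1.1, -0.7]
gripper_width: -0.0
grasp_force: 0.2
```

F3 is empty, so A goes to F3 and the grey can to N1. I'll go back over the cans, turning the tool back.

Emit:
play_rows --series '[0.9,0,0,-0.2,0,0,0,0.8,0,0,-0.4,0,0,0,0.5,0,0,-0.6,0,0,0,0.2,0,0,-0.8,0,0,0,0,0,0,-1,0,0,0,0,0,0,-1,0,0,0]'

```text
time: 29.12
position: [0.6286, -0.2222, 0.2636]
eef_rot: [0.696, 0.718, -0.0, 0.001]
ft_force: [0.5, 0.7, 1.0]
gripper_width: 0.0651
grasp_force: 0.0
```

Emit:
play_rows --series '[0,0.1,-0.05,-0.05,0,0,-0.14,0,0.22,-0.1,-0.1,0,0,-0.28,0,0.33,-0.15,-0.15,0,0,-0.42,0,0.44,-0.2,-0.2,0,0,-0.56,0,0.55,-0.25,-0.25,0,0,-0.7,0,0.66,-0.3,-0.3,0,0,-0.84,0,0.77,-0.35,-0.35,0,0,-0.98,0,0.86,-0.37,-0.38,0,0,-1]'

```text
time: 29.78
position: [0.5464, -0.0506, 0.333]
eef_rot: [0.364, 0.931, -0.0, -0.005]
ft_force: [-0.1, 0.2, 1.4]
gripper_width: 0.0857
grasp_force: 0.0
```

```bash
python3 - <<'E'
from h import *
P,R,s=tool(); print(P,R.round(3)); print(go([.47,.15,.34],np.pi/2))
E
```

```text
[ 0.54640439 -0.0505911   0.33301978] [[-0.734  0.679 -0.009]
 [ 0.679  0.734  0.003]
 [ 0.009 -0.004 -1.   ]]
[array([ 0.962,  0.477, -0.028]), array([-0.   , -0.013, -0.95 ])]
```

Emit:
play_rows --series '[0,0.12,0.06,0,0,0,-0.14,0,0.25,0.12,0,0,0,-0.28,0,0.4,0.2,0,0,0,-0.42,0,0.55,0.27,0,0,0,-0.56,0,0.7,0.35,0,0,0,-0.7,0,0.85,0.42,0,0,0,-0.84,0,0.96,0.477,0,0,0,-0.95,0,0.96,0.477,0,0,0,-0.95]'

```text
time: 30.45
position: [0.471, 0.1523, 0.3335]
eef_rot: [-0.001, 1.0, 0.002, -0.005]
ft_force: [0.2, 0.0, -0.5]
gripper_width: 0.0857
grasp_force: 0.0
```

Emit:
play_rows --series '[0,0,0,0,0,0,0,0,0,0,0,0,0,0,0,0,0,0,0,0,0,0,0,0,0,0,0,0]'

```text
time: 30.78
position: [0.4728, 0.1482, 0.3332]
eef_rot: [0.005, 1.0, 0.002, -0.005]
ft_force: [0.4, -0.2, -0.6]
gripper_width: 0.0851
grasp_force: 0.0
```

```bash
cat >> h.py <<'E'
def wcaps():
    """cap tops (z=.196) seen by the wrist camera: red and black blobs of cap size; top disc = far end of blob"""
    W=cam("wrist"); hsv=cv2.cvtColor(W[0],cv2.COLOR_BGR2HSV); P,R,s=tool()
    red=cv2.inRange(hsv,(0,150,60),(8,255,255))|cv2.inRange(hsv,(172,150,60),(179,255,255)); blk=cv2.inRange(W[0],(0,0,0),(60,60,60))
    for n,m in(("red",red),("blk",blk)):
        for c in cv2.findContours(m,0,cv2.CHAIN_APPROX_NONE)[0]:
            b=cv2.boundingRect(c)
            if 25<b[2]<70 and 25<b[3]<75 and cv2.contourArea(c)>400:
                (u,v),r=cv2.minEnclosingCircle(c); X=ray(W,(u,v),.19)
                print(n,b,"centre",(round(u),round(v)),"mid@.184",ray(W,(u,v),.184).round(4))
    print("TCP",P.round(4),R[:,1].round(3))
    return W
E
python3 - <<'E'
from h import *
W=wcaps(); cv2.imwrite("pics/k1.png",W[0]); print(go([.48,.222,.3],np.pi/2))
E
```

```text
red (393, 339, 35, 58) centre (409, 368) mid@.184 [0.6237 0.2412 0.184 ]
red (0, 222, 61, 64) centre (30, 251) mid@.184 [ 0.5076 -0.0819  0.184 ]
red (378, 201, 41, 41) centre (398, 221) mid@.184 [0.4846 0.2239 0.184 ]
red (347, 166, 53, 47) centre (374, 192) mid@.184 [0.4605 0.2035 0.184 ]
blk (366, 338, 37, 38) centre (384, 357) mid@.184 [0.6122 0.2179 0.184 ]
TCP [0.4727 0.1483 0.3333] [0.009 1.    0.003]
[array([-0.035,  0.368,  0.167]), array([ 0.004, -0.013, -0.011])]
```

A is at (0.485, 0.223) and the grey can at (0.612, 0.218), so neither has moved. Grasping A.

Emit:
play_rows --series '[0,-0.063,0.2,0,0,-0.013,0,0,-0.063,0.371,0.05,0,-0.013,0,0,-0.063,0.371,0.2,0,-0.013,0,0,-0.063,0.371,0.4,0,-0.013,0,0,-0.063,0.371,0.5,0,-0.013,0,0,-0.063,0.371,0.5,0,-0.013,0,0,-0.063,0.371,0.5,0,-0.013,0,0,-0.063,0.371,0.5,0,-0.013,0]'

```text
time: 31.5
position: [0.4856, 0.2235, 0.2353]
eef_rot: [0.004, 1.0, 0.002, 0.001]
ft_force: [0.6, -0.7, -0.9]
gripper_width: 0.0854
grasp_force: 0.0
```

```bash
python3 - <<'E'
from h import *
W=wcaps(); print(go([.486,.2225,.112],np.pi/2))
E
```

```text
red (345, 372, 40, 68) centre (364, 406) mid@.184 [0.5994 0.2617 0.184 ]
red (281, 214, 53, 59) centre (306, 243) mid@.184 [0.4845 0.2244 0.184 ]
blk (284, 322, 57, 56) centre (316, 350) mid@.184 [0.5561 0.2301 0.184 ]
TCP [0.4856 0.2235 0.2355] [0.008 1.    0.005]
[array([-0.   , -0.008,  0.618]), array([ 0.006,  0.004, -0.01 ])]
```

Emit:
play_rows --series '[0,0.004,0.004,0.15,0.006,0.004,0,0,0.004,0.004,0.3,0.006,0.004,0,0,0.004,0.004,0.45,0.006,0.004,0,0,0.004,0.004,0.55,0.006,0.004,0,0,0.004,0.004,0.6,0.006,0.004,0,0,0.004,0.004,0.618,0.006,0.004,0,0,0.004,0.004,0.618,0.006,0.004,0,0,0.004,0.004,0.618,0.006,0.004,0]'

```text
time: 32.22
position: [0.4847, 0.2251, 0.1115]
eef_rot: [0.004, 1.0, -0.0, -0.0]
ft_force: [0.2, -0.3, 0.3]
gripper_width: 0.0854
grasp_force: 0.0
```

Emit:
play_rows --series '[0.1,0,0,0,0,0,0,0.2,0,0,0,0,0,0,0.3,0,0,0,0,0,0,0.4,0,0,0,0,0,0,0.5,0,0,0,0,0,0,0.5,0,0,0,0,0,0]' --grip_force 50

```text
time: 32.72
position: [0.4847, 0.2248, 0.1114]
eef_rot: [0.003, 1.0, -0.0, -0.0]
ft_force: [-0.4, -2.1, 8.8]
gripper_width: 0.0633
grasp_force: 54.0
```

Emit:
play_rows --series '[0.5,0,0,-0.1,0,0,0,0.5,0,0,-0.25,0,0,0,0.5,0,0,-0.45,0,0,0,0.5,0,0,-0.65,0,0,0,0.5,0,0,-0.85,0,0,0,0.5,0,0,-1,0,0,0,0.5,0,0,-1,0,0,0]'

```text
time: 33.3
position: [0.4862, 0.2257, 0.3166]
eef_rot: [0.003, 1.0, 0.001, 0.003]
ft_force: [0.5, -0.9, -2.9]
gripper_width: 0.0635
grasp_force: 58.0
```

Emit:
play_rows --series '[0.5,-0.04,-0.1,-0.1,0,0,0.14,0.5,-0.07,-0.2,-0.1,0,0,0.28,0.5,-0.1,-0.32,-0.1,0,0,0.42,0.5,-0.13,-0.44,-0.1,0,0,0.56,0.5,-0.16,-0.56,-0.1,0,0,0.7,0.5,-0.2,-0.68,-0.1,0,0,0.84,0.5,-0.23,-0.8,-0.1,0,0,0.98,0.5,-0.25,-0.9,-0.1,0,0,1]'

```text
time: 33.97
position: [0.5331, 0.043, 0.3291]
eef_rot: [0.389, 0.921, -0.002, -0.002]
ft_force: [-0.1, 0.1, -3.7]
gripper_width: 0.0631
grasp_force: 58.1
```

```bash
python3 - <<'E'
from h import *
P,R,s=tool(); print(P,s["gripper_width"],s["ft_force"]); print(go([.61,-.13,.335],.034))
E
```

```text
[0.53310187 0.04303495 0.32907735] 0.06314903639479989 [-0.09088609  0.14017085 -3.66609842]
[array([-0.888, -0.327, -0.03 ]), array([-0.006, -0.001,  0.939])]
```

Emit:
play_rows --series '[0.5,-0.12,-0.05,-0.03,0,0,0.14,0.5,-0.24,-0.09,-0.03,0,0,0.28,0.5,-0.36,-0.14,-0.03,0,0,0.42,0.5,-0.48,-0.18,-0.03,0,0,0.56,0.5,-0.6,-0.22,-0.03,0,0,0.7,0.5,-0.72,-0.27,-0.03,0,0,0.84,0.5,-0.84,-0.31,-0.03,0,0,0.94,0.5,-0.888,-0.327,-0.03,0,0,0.94]'

```text
time: 34.63
position: [0.6117, -0.1304, 0.3344]
eef_rot: [0.695, 0.719, -0.002, -0.001]
ft_force: [0.9, 0.1, -4.1]
gripper_width: 0.0636
grasp_force: 58.2
```

```bash
python3 - <<'E'
from h import *
P,R,s=tool(); print(P,R.round(3)); print(go([.6356,-.2199,.31],.034))
E
```

```text
[ 0.61169454 -0.13038077  0.33442496] [[-0.034  0.999 -0.005]
 [ 0.999  0.034 -0.002]
 [-0.001 -0.005 -1.   ]]
[array([-0.451,  0.105,  0.122]), array([-0.006,  0.002, -0.   ])]
```

Emit:
play_rows --series '[0.5,-0.15,0.04,0,0,0,0,0.5,-0.3,0.08,0,0,0,0,0.5,-0.451,0.105,0.02,-0.006,0,0,0.5,-0.451,0.105,0.15,-0.006,0,0,0.5,-0.451,0.105,0.3,-0.006,0,0,0.5,-0.451,0.105,0.42,-0.006,0,0,0.5,-0.451,0.105,0.45,-0.006,0,0,0.5,-0.451,0.105,0.45,-0.006,0,0]'

```text
time: 35.3
position: [0.6347, -0.2164, 0.2438]
eef_rot: [0.692, 0.722, -0.001, -0.001]
ft_force: [0.2, -0.8, -3.3]
gripper_width: 0.0635
grasp_force: 58.1
```

```bash
python3 - <<'E'
from h import *
P,R,s=tool(); print(P,R[:,2].round(3)); print(go([.6356,-.2199,.235],.034),go([.6356,-.2199,.215],.034))
W=cam("wrist"); o=[W[0][120:440,170:450][:, :266]]
o=[cv2.resize(W[0][120:440,180:440],(260,320))]
T=np.array([.5868,-.1395]);th=.034;A=np.array([[np.cos(th),-np.sin(th)],[np.sin(th),np.cos(th)]])
for n in("scene","side"):
    c=cam(n); _,K,Rw,oo=c; q=K@(Rw.T@(P-[0,0,.11]-oo)); u=(q/q[2])[:2].astype(int)-[24,24]
    a=cv2.resize(c[0][u[1]:u[1]+48,u[0]:u[0]+48],(384,384),interpolation=cv2.INTER_CUBIC); print(n,u)
    for m in ((.086,-.12),(.086,-.044),(.010,-.12),(.010,-.044)):
        X=np.append(A@np.array(m)+T,.116); q=K@(Rw.T@(X-oo)); p=((q/q[2])[:2]-u+.5)*8; cv2.circle(a,(int(p[0]),int(p[1])),4,(0,255,0),1); print((p/8+u).round(1))
    # ideal foot rim at measured z for an exactly centred can, drawn for comparison: extremes only
    f=np.append(A@np.array([.046,-.082])+T,P[2]-.1115); t=np.linspace(0,6.28,60)
    pr=[]
    for k in t:
        X=f+[.0325*np.cos(k),.0325*np.sin(k),0]; q=K@(Rw.T@(X-oo)); pr.append(((q/q[2])[:2]-u+.5)*8)
    pr=np.array(pr); print("ideal foot left/right/bottom",pr[:,0].min(),pr[:,0].max(),pr[:,1].max())
    o.append(a)
cv2.imwrite("pics/k2.png",np.hstack([o[1],o[2]]))
E
```

```text
[ 0.63468052 -0.21642168  0.24376948] [-0.003  0.001 -1.   ]
[array([-0.018,  0.004,  0.044]), array([-0.003, -0.001,  0.009])] [array([-0.018,  0.004,  0.144]), array([-0.003, -0.001,  0.009])]
scene [341 218]
[388.3 248.4]
[366.1 234.5]
[368.4 263.3]
[346.2 248.4]
ideal foot left/right/bottom 104.88601761308064 311.3864060967767 279.6465555930006
side [327 201]
[369.5 227.4]
[345.4 222.7]
[360.8 239.9]
[336.  234.8]
ideal foot left/right/bottom 116.5766623178506 296.05681057297306 249.93269109618495
```

View pics/k2.png

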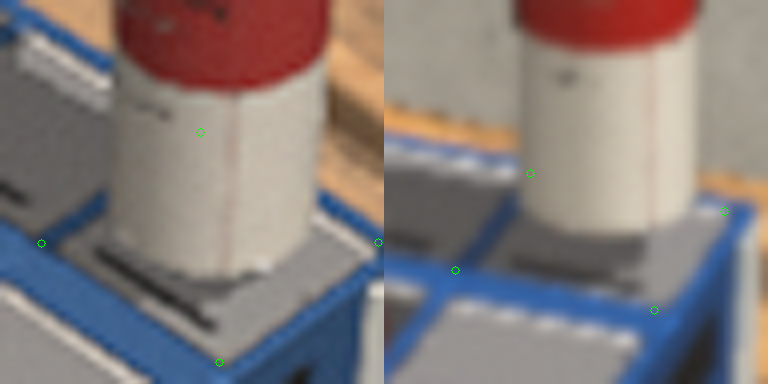

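The picture shows the can over F3: scene foot edges at 107–318, bottom at 276, within the green mouth corners. It wants a few mm +y of the nominal centre. I'll let it settle, then descend.

Emit:
play_rows --series '[0.5,0,0,0,0,0,0,0.5,0,0,0,0,0,0,0.5,0,0,0,0,0,0,0.5,0,0,0,0,0,0,0.5,0,0,0,0,0,0,0.5,0,0,0,0,0,0]'

```text
time: 35.95
position: [0.6357, -0.2171, 0.246]
eef_rot: [0.693, 0.721, 0.0, 0.001]
ft_force: [-0.8, 0.0, -3.2]
gripper_width: 0.0633
grasp_force: 58.1
```

```bash
python3 - <<'E'
from h import *
P,R,s=tool(); print(P,R[:,2].round(3)); print(go([.6345,-.2172,.21],.034))
E
```

```text
[ 0.63566248 -0.21710209  0.24603867] [ 0.002 -0.001 -1.   ]
[array([-0.   , -0.006,  0.18 ]), array([0.002, 0.001, 0.008])]
```

Emit:
play_rows --series '[0.5,0,-0.006,0.03,0,0,0.008,0.5,0,-0.006,0.07,0,0,0.008,0.5,0,-0.006,0.11,0,0,0.008,0.5,0,-0.006,0.14,0,0,0.008,0.5,0,-0.006,0.16,0,0,0.008,0.5,0,-0.006,0.17,0,0,0.008,0.5,0,-0.006,0.17,0,0,0.008]'

```text
time: 36.53
position: [0.6345, -0.2171, 0.2112]
eef_rot: [0.695, 0.719, 0.0, 0.001]
ft_force: [2.6, 0.9, -6.1]
gripper_width: 0.0631
grasp_force: 58.0
```

It's through the mouth. Lower in steps.

Emit:
play_rows --series '[0.5,0,0,0.04,0,0,0,0.5,0,0,0.08,0,0,0,0.5,0,0,0.12,0,0,0,0.5,0,0,0.16,0,0,0,0.5,0,0,0.2,0,0,0,0.5,0,0,0.2,0,0,0]'

```text
time: 37.03
position: [0.6344, -0.2169, 0.1698]
eef_rot: [0.695, 0.719, 0.0, 0.0]
ft_force: [4.6, -1.0, -6.8]
gripper_width: 0.063
grasp_force: 58.0
```

Emit:
play_rows --series '[0.5,0,0,0.04,0,0,0,0.5,0,0,0.08,0,0,0,0.5,0,0,0.12,0,0,0,0.5,0,0,0.16,0,0,0,0.5,0,0,0.2,0,0,0,0.5,0,0,0.225,0,0,0,0.5,0,0,0.235,0,0,0,0.5,0,0,0.235,0,0,0]'

```text
time: 37.7
position: [0.6345, -0.2172, 0.1242]
eef_rot: [0.695, 0.719, 0.0, 0.001]
ft_force: [3.1, -0.4, -5.8]
gripper_width: 0.0632
grasp_force: 58.1
```

Emit:
play_rows --series '[0.5,0,0,0.01,0,0,0,0.5,0,0,0.02,0,0,0,0.5,0,0,0.027,0,0,0,0.5,0,0,0.027,0,0,0]'

```text
time: 38.03
position: [0.6346, -0.2175, 0.1197]
eef_rot: [0.695, 0.719, 0.0, 0.001]
ft_force: [2.1, -1.0, -1.0]
gripper_width: 0.0633
grasp_force: 58.6
```

Emit:
play_rows --series '[0.5,0,0,0.007,0,0,0,0.5,0,0,0.007,0,0,0,0.2,0,0,0,0,0,0,0,0,0,0,0,0,0,0,0,0,0,0,0,0,0,0,0,0,0,0,0,0,0,0,-0.15,0,0,0,0,0,0,-0.35,0,0,0]'

```text
time: 38.7
position: [0.6326, -0.2164, 0.1867]
eef_rot: [0.695, 0.719, -0.001, -0.003]
ft_force: [0.4, -0.6, 0.3]
gripper_width: 0.0855
grasp_force: 0.0
```

Emit:
play_rows --series '[0,0,0,-0.2,0,0,0,0,0,0,-0.4,0,0,0,0,0,0,-0.6,0,0,0,0,0,0,-0.75,0,0,0,0,0,0,-0.75,0,0,0]'

```text
time: 39.12
position: [0.6357, -0.2176, 0.347]
eef_rot: [0.695, 0.719, 0.002, 0.006]
ft_force: [-0.3, -0.1, 0.5]
gripper_width: 0.0853
grasp_force: 0.0
```

```bash
python3 - <<'E'
from h import *
P,R,s=tool(); print(P,R.round(3)); redcaps()
E
```

```text
[ 0.63573013 -0.21759034  0.34700118] [[-0.034  0.999  0.011]
 [ 0.999  0.034 -0.005]
 [-0.005  0.011 -1.   ]]
scene (305, 250, 25, 16) 153.5 top@.196 [ 0.467 -0.225  0.196] @.204 [ 0.461 -0.232  0.204]
scene (354, 249, 26, 14) 110.0 top@.196 [ 0.549 -0.299  0.196] @.204 [ 0.542 -0.305  0.204]
scene (310, 223, 13, 14) 118.0 top@.196 [ 0.536 -0.143  0.196] @.204 [ 0.53  -0.15   0.204]
scene (362, 221, 13, 14) 129.0 top@.196 [ 0.632 -0.224  0.196] @.204 [ 0.625 -0.23   0.204]
scene (330, 185, 36, 24) 186.5 top@.196 [ 0.675 -0.109  0.196] @.204 [ 0.668 -0.116  0.204]
scene (269, 176, 28, 13) 172.5 top@.196 [0.585 0.051 0.196] @.204 [0.578 0.041 0.204]
side (303, 239, 24, 11) 119.5 top@.196 [ 0.394 -0.214  0.196] @.204 [ 0.382 -0.22   0.204]
side (344, 230, 22, 9) 75.5 top@.196 [ 0.479 -0.289  0.196] @.204 [ 0.467 -0.294  0.204]
side (294, 209, 26, 15) 108.5 top@.196 [ 0.523 -0.129  0.196] @.204 [ 0.51  -0.135  0.204]
side (350, 204, 11, 11) 82.5 top@.196 [ 0.631 -0.229  0.196] @.204 [ 0.618 -0.234  0.204]
side (218, 204, 24, 15) 153.5 top@.196 [0.465 0.083 0.196] @.204 [0.453 0.075 0.204]
side (288, 202, 11, 7) 25.5 top@.196 [ 0.571 -0.062  0.196] @.204 [ 0.558 -0.069  0.204]
```

Both cans are seated. Now the grey can.

Emit:
play_rows --series '[0,0.12,-0.02,0,0,0,-0.14,0,0.25,-0.04,0,0,0,-0.28,0,0.38,-0.06,0,0,0,-0.42,0,0.5,-0.08,0,0,0,-0.56,0,0.62,-0.1,0,0,0,-0.7,0,0.75,-0.12,0,0,0,-0.84,0,0.88,-0.14,0,0,0,-0.98,0,1,-0.16,0,0,0,-1]'

```text
time: 39.88
position: [0.5946, -0.0168, 0.3374]
eef_rot: [0.364, 0.931, -0.001, -0.001]
ft_force: [-0.2, 0.2, 0.5]
gripper_width: 0.0855
grasp_force: 0.0
```

```bash
python3 - <<'E'
from h import *
P,R,s=tool(); print(P); print(go([.57,.19,.34],np.pi/2))
E
```

```text
[ 0.59456561 -0.01679331  0.33735337]
[array([ 0.791,  0.677, -0.014]), array([-0.001, -0.002, -0.948])]
```

Emit:
play_rows --series '[0,0.1,0.09,0,0,0,-0.14,0,0.2,0.18,0,0,0,-0.28,0,0.32,0.28,0,0,0,-0.42,0,0.44,0.38,0,0,0,-0.56,0,0.56,0.48,0,0,0,-0.7,0,0.68,0.58,0,0,0,-0.84,0,0.79,0.677,0,0,0,-0.95,0,0.79,0.677,0,0,0,-0.95]'

```text
time: 40.55
position: [0.5711, 0.1928, 0.3369]
eef_rot: [-0.002, 1.0, -0.0, -0.001]
ft_force: [0.1, -0.4, -0.4]
gripper_width: 0.0854
grasp_force: 0.0
```

Emit:
play_rows --series '[0,0,0,0,0,0,0,0,0,0,0,0,0,0,0,0,0,0,0,0,0,0,0,0,0,0,0,0,0,0,0,0,0,0,0]'

```text
time: 40.97
position: [0.5727, 0.1877, 0.3389]
eef_rot: [0.004, 1.0, -0.001, 0.001]
ft_force: [0.9, 0.3, -0.3]
gripper_width: 0.0858
grasp_force: 0.0
```

```bash
python3 - <<'E'
from h import *
W=wcaps(); print(go([.612,.218,.23],np.pi/2)); P,R,s=tool(); print(R[:,2])
E
```

```text
red (367, 267, 36, 61) centre (384, 297) mid@.184 [0.6575 0.2559 0.184 ]
blk (365, 194, 41, 41) centre (385, 214) mid@.184 [0.5817 0.2529 0.184 ]
TCP [0.5727 0.1878 0.339 ] [ 0.007  1.    -0.001]
[array([-0.195,  0.153,  0.545]), array([-0.001,  0.002, -0.009])]
[ 0.00133747 -0.00106426 -0.99999854]
```

The grey can's cap is now at (0.582, 0.253), so it was the one knocked, by about 4.5 cm. I'll go above it and re-check.

Emit:
play_rows --series '[0,-0.05,0.2,0,0,0,0,0,-0.05,0.321,0.05,0,0,0,0,-0.05,0.321,0.2,0,0,0,0,-0.05,0.321,0.4,0,0,0,0,-0.05,0.321,0.5,0,0,0,0,-0.05,0.321,0.5,0,0,0,0,-0.05,0.321,0.5,0,0,0,0,-0.05,0.321,0.5,0,0,0]'

```text
time: 41.68
position: [0.584, 0.2526, 0.2411]
eef_rot: [0.003, 1.0, -0.0, 0.002]
ft_force: [0.4, 0.0, -0.3]
gripper_width: 0.085
grasp_force: 0.0
```

```bash
python3 - <<'E'
from h import *
W=wcaps(); print(go([.583,.252,.112],np.pi/2))
S=cam("scene"); b=cv2.inRange(S[0],(0,0,0),(60,60,60)); q=S[1]@(S[2].T@(np.array([.583,.252,.19])-S[3])); print("expect px",q[:2]/q[2])
E
```

```text
red (321, 291, 41, 73) centre (340, 327) mid@.184 [0.642  0.2743 0.184 ]
blk (282, 209, 51, 58) centre (307, 237) mid@.184 [0.5816 0.2539 0.184 ]
TCP [0.5841 0.2527 0.2414] [0.006 1.    0.   ]
[array([ 0.008, -0.004,  0.647]), array([ 0.   ,  0.006, -0.007])]
expect px [240.65981383 159.4157351 ]
```

Emit:
play_rows --series '[0,0.005,0.004,0.15,0,0.006,0,0,0.005,0.004,0.3,0,0.006,0,0,0.005,0.004,0.45,0,0.006,0,0,0.005,0.004,0.55,0,0.006,0,0,0.005,0.004,0.62,0,0.006,0,0,0.005,0.004,0.648,0,0.006,0,0,0.005,0.004,0.648,0,0.006,0,0,0.005,0.004,0.648,0,0.006,0]'

```text
time: 42.45
position: [0.583, 0.2535, 0.1108]
eef_rot: [0.003, 1.0, -0.0, -0.001]
ft_force: [-0.0, -0.3, 1.0]
gripper_width: 0.0851
grasp_force: 0.0
```

Emit:
play_rows --series '[0.1,0,0,0,0,0,0,0.2,0,0,0,0,0,0,0.3,0,0,0,0,0,0,0.4,0,0,0,0,0,0,0.5,0,0,0,0,0,0,0.5,0,0,0,0,0,0]'

```text
time: 42.95
position: [0.5832, 0.2533, 0.1111]
eef_rot: [0.003, 1.0, -0.0, -0.0]
ft_force: [-0.9, -1.9, 7.4]
gripper_width: 0.0635
grasp_force: 54.6
```

Emit:
play_rows --series '[0.5,0,0,-0.1,0,0,0,0.5,0,0,-0.25,0,0,0,0.5,0,0,-0.45,0,0,0,0.5,0,0,-0.65,0,0,0,0.5,0,0,-0.85,0,0,0,0.5,0,0,-0.85,0,0,0]'

```text
time: 43.45
position: [0.5852, 0.2544, 0.2886]
eef_rot: [0.003, 1.0, 0.002, 0.004]
ft_force: [1.7, -0.1, -1.7]
gripper_width: 0.0633
grasp_force: 57.1
```

Emit:
play_rows --series '[0.5,0.02,-0.1,0,0,0,0.14,0.5,0.04,-0.2,0,0,0,0.28,0.5,0.06,-0.3,0,0,0,0.42,0.5,0.08,-0.4,0,0,0,0.56,0.5,0.1,-0.5,0,0,0,0.7,0.5,0.11,-0.6,0,0,0,0.84,0.5,0.12,-0.7,0,0,0,0.98,0.5,0.125,-0.775,0,0,0,1]'

```text
time: 44.12
position: [0.5565, 0.0972, 0.2797]
eef_rot: [0.388, 0.921, -0.001, -0.001]
ft_force: [0.2, 0.5, -2.8]
gripper_width: 0.0634
grasp_force: 57.2
```

```bash
python3 - <<'E'
from h import *
P,R,s=tool(); print(P,s["gripper_width"],s["ft_force"]); print(go([.533,-.0562,.26],.034))
E
```

```text
[0.55649504 0.09716538 0.27965105] 0.06335200532174129 [ 0.18622183  0.52080954 -2.75161189]
[array([-0.467, -0.619,  0.1  ]), array([-0.005, -0.   ,  0.941])]
```

Emit:
play_rows --series '[0.5,-0.07,-0.09,0,0,0,0.14,0.5,-0.13,-0.18,0,0,0,0.28,0.5,-0.2,-0.27,0,0,0,0.42,0.5,-0.27,-0.36,0,0,0,0.56,0.5,-0.34,-0.45,0,0,0,0.7,0.5,-0.4,-0.54,0,0,0,0.84,0.5,-0.467,-0.619,0,0,0,0.94,0.5,-0.467,-0.619,0.05,-0.005,0,0.94]'

```text
time: 44.78
position: [0.5349, -0.0581, 0.2713]
eef_rot: [0.695, 0.719, 0.001, 0.002]
ft_force: [-0.1, 0.2, -2.1]
gripper_width: 0.0633
grasp_force: 57.2
```

Emit:
play_rows --series '[0.5,0,0,0.06,0,0,0,0.5,0,0,0.11,0,0,0,0.5,0,0,0.11,0,0,0,0.5,0,0,0.11,0,0,0,0.5,0,0,0.11,0,0,0,0.5,0,0,0.11,0,0,0]'

```text
time: 45.28
position: [0.5349, -0.0547, 0.2485]
eef_rot: [0.692, 0.722, 0.001, 0.0]
ft_force: [-0.3, -0.4, -3.4]
gripper_width: 0.0633
grasp_force: 57.1
```

```bash
python3 - <<'E'
from h import *
P,R,s=tool(); print(P,R[:,2].round(3)); print(go([.533,-.0562,.21],.034))
E
```

```text
[ 0.53494851 -0.05473942  0.24851381] [ 0.001  0.    -1.   ]
[array([-0.007, -0.01 ,  0.193]), array([ 0.002, -0.   ,  0.01 ])]
```

Emit:
play_rows --series '[0.5,-0.006,-0.008,0.03,0,0,0.01,0.5,-0.006,-0.008,0.07,0,0,0.01,0.5,-0.006,-0.008,0.11,0,0,0.01,0.5,-0.006,-0.008,0.14,0,0,0.01,0.5,-0.006,-0.008,0.16,0,0,0.01,0.5,-0.006,-0.008,0.18,0,0,0.01,0.5,-0.006,-0.008,0.18,0,0,0.01]'

```text
time: 45.87
position: [0.5332, -0.0561, 0.211]
eef_rot: [0.695, 0.719, 0.0, -0.0]
ft_force: [3.9, 0.6, -5.5]
gripper_width: 0.0632
grasp_force: 57.3
```

It's in N1's mouth. Lower it.

Emit:
play_rows --series '[0.5,0,0,0.04,0,0,0,0.5,0,0,0.08,0,0,0,0.5,0,0,0.12,0,0,0,0.5,0,0,0.16,0,0,0,0.5,0,0,0.2,0,0,0,0.5,0,0,0.2,0,0,0]'

```text
time: 46.37
position: [0.533, -0.056, 0.17]
eef_rot: [0.695, 0.719, 0.0, -0.0]
ft_force: [5.3, 0.5, -5.7]
gripper_width: 0.0633
grasp_force: 57.3
```

Emit:
play_rows --series '[0.5,0,0,0.04,0,0,0,0.5,0,0,0.08,0,0,0,0.5,0,0,0.12,0,0,0,0.5,0,0,0.16,0,0,0,0.5,0,0,0.2,0,0,0,0.5,0,0,0.225,0,0,0,0.5,0,0,0.235,0,0,0,0.5,0,0,0.235,0,0,0]'

```text
time: 47.03
position: [0.533, -0.056, 0.1242]
eef_rot: [0.695, 0.719, 0.0, -0.0]
ft_force: [5.0, 0.5, -5.9]
gripper_width: 0.0632
grasp_force: 57.4
```

Emit:
play_rows --series '[0.5,0,0,0.01,0,0,0,0.5,0,0,0.02,0,0,0,0.5,0,0,0.027,0,0,0,0.5,0,0,0.027,0,0,0]'

```text
time: 47.37
position: [0.5332, -0.0562, 0.1199]
eef_rot: [0.695, 0.719, 0.0, 0.0]
ft_force: [2.2, 0.0, 3.1]
gripper_width: 0.0633
grasp_force: 58.4
```

Floor felt. Release, rise, and go over the wheel.

Emit:
play_rows --series '[0.5,0,0,0.003,0,0,0,0.2,0,0,0,0,0,0,0,0,0,0,0,0,0,0,0,0,0,0,0,0,0,0,0,0,0,0,0,0,0,0,-0.15,0,0,0,0,0,0,-0.35,0,0,0,0,0,0,-0.55,0,0,0]'

```text
time: 48.03
position: [0.532, -0.056, 0.2301]
eef_rot: [0.695, 0.719, -0.001, -0.001]
ft_force: [-0.1, -0.0, -0.2]
gripper_width: 0.0855
grasp_force: 0.0
```

Emit:
play_rows --series '[0,0,0,-0.2,0,0,0,0,0,0,-0.3,0,0,0,0,0,0,-0.35,0,0,0,0,-0.1,-0.1,-0.35,0,0,0,0,-0.25,-0.25,-0.35,0,0,0,0,-0.45,-0.4,-0.35,0,0,0,0.3,-0.64,-0.52,-0.35,0,0,0,0.3,-0.64,-0.52,-0.35,0,0,0]'

```text
time: 48.7
position: [0.4305, -0.1904, 0.2981]
eef_rot: [0.696, 0.718, -0.001, -0.001]
ft_force: [0.5, 0.3, -0.2]
gripper_width: 0.0638
grasp_force: 0.0
```

Emit:
play_rows --series '[0.3,0,0,0,0,0,0,0.3,0,0,0,0,0,0,0.3,0,0,0,0,0,0,0.3,0,0,0,0,0,0,0.3,0,0,0,0,0,0,0.3,0,0,0,0,0,0]'

```text
time: 49.2
position: [0.4338, -0.187, 0.2992]
eef_rot: [0.695, 0.719, 0.0, -0.0]
ft_force: [-0.5, -0.1, -0.2]
gripper_width: 0.0597
grasp_force: 0.0
```

```bash
cat >> h.py <<'E'
def wheel():
    W=cam("wrist"); P,R,s=tool(); hsv=cv2.cvtColor(W[0],cv2.COLOR_BGR2HSV); wh=[W[2].T@(np.array(X)-W[3]) for X in ([.434,-.186,.148],[.434,-.186,.116])]
    p=[(W[1]@w/w[2])[:2].round() for w in wh]; print("expected bar px",p, "TCP",P.round(4))
    blk=cv2.inRange(W[0],(0,0,0),(55,55,55))
    for c in cv2.findContours(blk,0,cv2.CHAIN_APPROX_NONE)[0]:
        b=cv2.boundingRect(c); 
        if cv2.contourArea(c)>200 and abs(b[0]+b[2]/2-p[0][0])<60 and abs(b[1]+b[3]/2-p[0][1])<60:
            w=np.array([ray(W,q[0],.148)[:2] for q in c],np.float32); r=cv2.minAreaRect(w); print("bar",b,np.round(r[0],4),np.round(r[1],4),round(r[2],1))
    for n,lo,hi in(("yellow",(22,120,80),(34,255,255)),("green",(40,90,50),(85,255,255))):
        m=cv2.inRange(hsv,lo,hi)
        for c in cv2.findContours(m,0,2)[0]:
            if cv2.contourArea(c)>40:
                w=np.array([ray(W,q[0],.116)[:2] for q in c]); 
                if np.linalg.norm(w.mean(0)-[.40,-.186])<.08: print(n,"x",w[:,0].min().round(4),w[:,0].max().round(4),"y",w[:,1].min().round(4),w[:,1].max().round(4),cv2.contourArea(c))
    return W
E
python3 - <<'E'
from h import *
W=wheel(); cv2.imwrite("pics/k3.png",W[0]); redcaps()
E
```

```text
expected bar px [array([311., 205.]), array([310., 196.])] TCP [ 0.4337 -0.1871  0.2992]
bar (288, 175, 41, 41) [ 0.4298 -0.1759] [0.0333 0.0255] 36.4
yellow x 0.3884 0.4107 y -0.1988 -0.1794 278.0
scene (305, 250, 25, 16) 153.5 top@.196 [ 0.467 -0.225  0.196] @.204 [ 0.461 -0.232  0.204]
scene (354, 249, 26, 14) 108.5 top@.196 [ 0.549 -0.299  0.196] @.204 [ 0.542 -0.305  0.204]
scene (310, 223, 13, 14) 119.0 top@.196 [ 0.536 -0.143  0.196] @.204 [ 0.53  -0.15   0.204]
scene (362, 221, 13, 14) 132.0 top@.196 [ 0.632 -0.224  0.196] @.204 [ 0.625 -0.23   0.204]
scene (330, 191, 36, 18) 147.0 top@.196 [ 0.657 -0.127  0.196] @.204 [ 0.65  -0.135  0.204]
scene (342, 185, 10, 11) 36.0 top@.196 [ 0.702 -0.078  0.196] @.204 [ 0.694 -0.086  0.204]
side (303, 239, 24, 11) 121.5 top@.196 [ 0.394 -0.214  0.196] @.204 [ 0.382 -0.22   0.204]
side (344, 230, 22, 9) 76.5 top@.196 [ 0.479 -0.289  0.196] @.204 [ 0.467 -0.294  0.204]
side (290, 209, 30, 15) 110.0 top@.196 [ 0.513 -0.127  0.196] @.204 [ 0.501 -0.134  0.204]
side (350, 204, 11, 11) 82.5 top@.196 [ 0.631 -0.229  0.196] @.204 [ 0.618 -0.234  0.204]
side (218, 204, 24, 15) 152.5 top@.196 [0.465 0.083 0.196] @.204 [0.453 0.075 0.204]
side (288, 202, 11, 6) 26.5 top@.196 [ 0.571 -0.062  0.196] @.204 [ 0.558 -0.069  0.204]
```

No picture views are left, so I'll read the bar's direction numerically from the mask.

```bash
python3 - <<'E'
import cv2,numpy as np
a=cv2.imread("pics/k3.png"); hsv=cv2.cvtColor(a,cv2.COLOR_BGR2HSV)
for v in range(164,230,2):
    r=""
    for u in range(240,345,2):
        b=a[v,u]; h=hsv[v,u]
        r+= "#" if b.max()<40 else "+" if b.max()<70 else "Y" if (20<h[0]<35 and h[1]>120) else "G" if 38<h[0]<85 and h[1]>80 else "." if b.min()>150 else "-"
    print(v,r)
E
```

```text
164 -....................................................
166 -....................................................
168 -....................................-...............
170 -.............................-...-..-...............
172 -.............................-......-...............
174 -.............................-.----.-...............
176 -..............................-+++++++-.............
178 -..........................-.-++++++++++-............
180 -.......+++++++++++++##-...-+++++++++++++-...........
182 -.......---...........--...+++++++++++++++-..........
184 -.......-+-...........--..+++++++++++++++++-.........
186 --......-+............--.-++++++++++++++++++.........
188 --......-+.........Y-.--.+++++++++++++++++++-........
190 --......-+.......YYYY.---++++++++++++++++++++........
192 --......-#....-YYYYYY----++++++++++++++++++++........
194 --......-+..YYYYYYYYYY---++++++++++++++++++++........
196 --......-+YYYYYYYYYYYY--+++++++++++++++++++++........
198 --......-+YYYYYYYYYYYYY--++++++++++++++++++++........
200 --......-+YYYYYYYYYYYYY--++++++++++++++++++++........
202 --......-+YYYYYYYYYYYYY--++++++++++++++++++++........
204 --......-+-YYYYYYYYYYY--.+++++++++++++++++++-........
206 --......-+YYYYYYYYYYY---.-++++++++++++++++++.........
208 --.......+-YYYYYYYYYYY--..+++++++++++++++++-.........
210 --.......+------------+-...+++++++++++++++-..........
212 --.......++++++++++++++-...-+++++++++++++-...........
214 --...........................-++++++++++-............
216 --............................++++++++-..............
218 --...........................-++++++++...............
220 --...........................-++++++++...............
222 --...........................-+++++++-...............
224 --............................+++++++-...............
226 --.............................---+++................
228 --...................................................
```

The mask shows the bar lying about 85° from world x through (0.434, −0.187), so the wheel is near 1.45 rad. I'll align, descend and pinch.

Emit:
play_rows --series '[0.3,0,0,0.15,0,0,0.14,0.3,0,0,0.35,0,0,0.14,0.5,0,0,0.55,0,0,0.14,0.5,0,0,0.75,0,0,0.14,0.5,0,0,0.9,0,0,0.14,0.5,0,0,0.97,0,0,0.14,0.5,0,0,0.985,0,0,0.14,0.5,0,0,0.985,0,0,0.14]' --grip_force 25

```text
time: 50.02
position: [0.4333, -0.1873, 0.102]
eef_rot: [0.733, 0.68, 0.0, -0.001]
ft_force: [0.0, 0.3, 0.6]
gripper_width: 0.0427
grasp_force: 0.0
```

Emit:
play_rows --series '[0.6,0,0,0,0,0,0,0.7,0,0,0,0,0,0,0.8,0,0,0,0,0,0,0.9,0,0,0,0,0,0,0.9,0,0,0,0,0,0,0.9,0,0,0,0,0,0,0.9,0,0,0,0,0,0]'

```text
time: 50.6
position: [0.4337, -0.1878, 0.1035]
eef_rot: [0.733, 0.68, 0.0, 0.001]
ft_force: [-2.6, 0.0, 8.6]
gripper_width: 0.0126
grasp_force: 27.9
```

Pinched. Now I'll turn clockwise about 84°.

Emit:
play_rows --series '[0.9,0,0,0,0,0,0.13,0.9,0,0,0,0,0,0.26,0.9,0,0,0,0,0,0.4,0.9,0,0,0,0,0,0.54,0.9,0,0,0,0,0,0.68,0.9,0,0,0,0,0,0.82,0.9,0,0,0,0,0,0.96,0.9,0,0,0,0,0,1]'

```text
time: 51.27
position: [0.4333, -0.1876, 0.1035]
eef_rot: [0.939, 0.344, 0.0, 0.0]
ft_force: [-5.8, 1.0, 10.2]
gripper_width: 0.0134
grasp_force: 28.1
```

Emit:
play_rows --series '[0.9,0,0,0,0,0,0.13,0.9,0,0,0,0,0,0.26,0.9,0,0,0,0,0,0.4,0.9,0,0,0,0,0,0.54,0.9,0,0,0,0,0,0.68,0.9,0,0,0,0,0,0.82,0.9,0,0,0,0,0,0.86,0.9,0,0,0,0,0,0.86]'

```text
time: 51.93
position: [0.4332, -0.1873, 0.1035]
eef_rot: [1.0, 0.016, 0.0, -0.0]
ft_force: [-6.9, 3.0, 10.9]
gripper_width: 0.0129
grasp_force: 28.3
```

```bash
python3 - <<'E'
from h import *
P,R,s=tool(); print(P,s["gripper_width"],s["ft_force"],s["torque"],np.degrees(np.arctan2(R[1,1],R[0,1])),s["joint_pos"].round(2))
E
```

```text
[ 0.43320513 -0.18731786  0.10350725] 0.012864971424301493 [-6.92252006  2.98151617 10.89369561] [ 0.55185952  1.0793934  -0.01075397] -88.20077634583596 [-0.51  0.34  1.94  0.    0.87  1.03]
```

Emit:
play_rows --series '[0.6,0,0,0,0,0,0,0.3,0,0,0,0,0,0,0.3,0,0,0,0,0,0,0.3,0,0,-0.15,0,0,0,0.3,0,0,-0.35,0,0,0,0.3,0,0,-0.55,0,0,0,0.3,0,0,-0.75,0,0,0,0.3,0,0,-0.95,0,0,0]'

```text
time: 52.6
position: [0.4331, -0.1874, 0.2946]
eef_rot: [1.0, 0.017, 0.0, -0.0]
ft_force: [-0.0, -0.5, 0.1]
gripper_width: 0.0595
grasp_force: 0.0
```

Emit:
play_rows --series '[0.3,0,0,-0.2,0,0,0,0.3,0,0,-0.2,0,0,0,0.3,0,0,-0.2,0,0,0,0.3,0,0,-0.2,0,0,0,0.3,0,0,-0.2,0,0,0]'

```text
time: 53.02
position: [0.433, -0.1874, 0.3311]
eef_rot: [1.0, 0.017, -0.001, -0.001]
ft_force: [0.0, 0.4, -0.5]
gripper_width: 0.0596
grasp_force: 0.0
```

```bash
python3 - <<'E'
from h import *
W=wheel()
g=lambda X:(lambda w:(W[1]@w/w[2])[:2])(W[2].T@(np.array(X)-W[3]))
u0,v0=g([.40,-.187,.116]).astype(int); print(u0,v0); a=W[0]; hsv=cv2.cvtColor(a,cv2.COLOR_BGR2HSV)
for v in range(v0-66,v0+34,3):
    r=""
    for u in range(u0-44,u0+44,2):
        if not(0<=v<480 and 0<=u<640): continue
        b=a[v,u]; h=hsv[v,u]
        r+= "#" if b.max()<40 else "+" if b.max()<70 else "Y" if (20<h[0]<35 and h[1]>120) else "G" if 38<h[0]<85 and h[1]>80 else "." if b.min()>150 else "-"
    print(v,r)
P,R,s=tool(); S=cam("scene"); print([ (c[1]) for c in []])
for n in("scene","side"):
    C=cam(n); h=cv2.cvtColor(C[0],cv2.COLOR_BGR2HSV); m=cv2.inRange(h,(40,90,40),(85,255,255))
    for c in cv2.findContours(m,0,1)[0]:
        if cv2.contourArea(c)>8: print(n,cv2.boundingRect(c),cv2.contourArea(c))
# black cap of the grey can, now expected at (.534,-.059,.204)
S=cam("scene"); b=cv2.inRange(S[0],(0,0,0),(60,60,60)); w=S[2].T@(np.array([.534,-.059,.198])-S[3]); p=(S[1]@w/w[2])[:2]; print("exp cap",p)
for c in cv2.findContours(b,0,1)[0]:
    x,y,ww,hh=cv2.boundingRect(c)
    if abs(x+ww/2-p[0])<15 and abs(y+hh/2-p[1])<20 and cv2.contourArea(c)>30: print("blk",(x,y,ww,hh),ray(S,(x+ww/2-.5,y+ww*.35),.196).round(3))
E
```

```text
expected bar px [array([310., 192.]), array([310., 185.])] TCP [ 0.433  -0.1874  0.3311]
bar (290, 169, 38, 46) [ 0.4351 -0.1866] [0.0396 0.0332] 33.0
green x 0.3888 0.4099 y -0.1997 -0.173 433.0
309 219
153 ............................................
156 ............................................
159 ............................................
162 ............................................
165 ............................................
168 ...................-+++++-..................
171 .........--..-...-++++++++#-................
174 ...............++++++++++++++-..............
177 ..............++++++++++++++++-.............
180 .........-...-+++++++++++++++++-............
183 .........--..+++++++++++++++++++............
186 .........-..-+++++++++++++++++++............
189 ............-+++++++++++++++++++............
192 .............+++++++++++++++++++............
195 .........-...++++++++++++++++++-............
198 ..............+++++++++++++++++.............
201 .........---...++++++++++++++-..............
204 .........------.-++++++++++-................
207 ..........
[... 210 characters left out ...]
GGGGG+..............
222 ..............-+GGGGGGGGGGGGG+..............
225 ..............-+GGGGGGGGGGGGG+..............
228 ..............-+GGGGGGGGGGGGG+..............
231 ..............-+-------------+..............
234 ...............---------------..............
237 ............................................
240 ............................................
243 ............................................
246 --------------------------------------------
249 --------------------------------------------
252 --------------------------------------------
[]
scene (280, 286, 12, 9) 47.0
side (304, 268, 9, 5) 16.0
exp cap [293.43651186 211.47010613]
blk (287, 212, 12, 10) [ 0.522 -0.07   0.196]
```

Green fills the whole window, and the three caps are where seated cans should be. The arm is clear, so I'm handing in.

```bash
python3 -c "
from workcell import bot
print(bot.finish_job())"
```

```text
the job is handed in; nothing more can be done
None
```

I put all three spray cans upright on the floors of empty cells, turned the wheel until green filled the window, and handed the job in at about 53 s; on the way, one can was pressed onto a jar-filled cell with up to about 74 N at the wrist before I moved it to an empty one.

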